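# Mark a batch of block ball valves in the marking station

## Task

Put the ball valves standing on the grey mat through the marking station: press its red release button so the tray pops out, lay each valve handle up and lengthwise (pointing the way the tray slides) in the middle of a black pad of its own, and push the tray home until it clicks. Then twist the green start switch clockwise to its stop for a moment and let it spring back, pop the tray out again, stand all the valves handle up in the blue stock bin, and push the empty tray home until it clicks. Never work the start switch unless the tray is home, and leave the white tub, the tape roll and the spanner where they are.

Things in the scene. Friction and masses are not known exactly. Their poses are not given: they have to be found in the camera images.
- valve_red_mid (a point): hydraulic ball valve with a red T-handle (may be absent). Metal block 62 long (x), 48 wide, 40 high, with brass hex ends at mid height to 96 over all; above it a thin stem and the T-handle: a bar 58 long along x, 14 wide (y), from 56 to 76 above the underside; lift it by pinching this. Point: the valve's centre, 38 above its underside; the handle's middle is 28 above it. z up. 0.54 kg.
- valve_blue_mid (a point): hydraulic ball valve with a blue T-handle (may be absent). Metal block 62 long (x), 48 wide, 40 high, with brass hex ends at mid height to 96 over all; above it a thin stem and the T-handle: a bar 58 long along x, 14 wide (y), from 56 to 76 above the underside; lift it by pinching this. Point: the valve's centre, 38 above its underside; the handle's middle is 28 above it. z up. 0.54 kg.
- valve_yellow_mid (a point): hydraulic ball valve with a yellow T-handle (may be absent). Metal block 62 long (x), 48 wide, 40 high, with brass hex ends at mid height to 96 over all; above it a thin stem and the T-handle: a bar 58 long along x, 14 wide (y), from 56 to 76 above the underside; lift it by pinching this. Point: the valve's centre, 38 above its underside; the handle's middle is 28 above it. z up. 0.54 kg.
- mat: grey bench mat, fixed, 200 (x) by 270 (y) by 3 thick, on which the valves stand at the start, side by side; origin under its middle. It lies to the left or right of the station, the bin on the other side.
- bin_in (a point): open blue stock bin, fixed, 190 (x) by 260 (y) by 60 high outside, walls 4. Point: middle of its inner floor (inside 182 by 252); its rim is about 56 above this point.
- station: marking station, fixed: grey base box 280 deep (x) by 330 wide (y) by 120 high with a blue hood (120 by 170, top 195 above the bench) on the rear of its deck, 155 or more behind the front edge. Origin under its middle; its front looks along its -x. The tray slides in the front; on the deck near the front edge are the red release button (its +y side) and the green start switch (its -y side).
- tray (a joint): sprung loading tray, m: 0 clicked home, 0.15 fully out, along the station's -x. A spring (about 6 N home, 4 N out) drives it out as soon as it is unlatched and keeps it out. Pushing it home needs 6 N, rising to 10 to 13 N over the last 15 mm, where the catch snaps and the red button dips and jumps back; the end stop lies 4 mm past home (-0.004), and let go it rests at 0. Not clicked in, it comes all the way out again.
- tray_front (a point): middle of the outer face of the rubber push strip (240 wide, 24 high) on the tray's aluminium front panel, 79 above the bench; x axis points into the station, the way to push. Panel 296 wide, its top 106 above the bench. Moves with the tray. Touch it slowly (under 0.05 m/s), then push at up to 0.1 m/s: struck hard, the tray jars and its load slides.
- pad0 (a point): middle of the top of black rubber pad 0 in the tray: 112 long along the slide (x axis), 56 wide (y), flush with the tray floor, 17 above the bench, yellow lines along it; pads are 76 apart. Moves with the tray: under the deck while home; fully out, 80 in front of the station and 72 behind the front panel. Tray inside 139 by 252, side and rear walls 47 above the bench. One valve to a pad.
- pad1 (a point): middle of the top of black rubber pad 1 in the tray: 112 long along the slide (x axis), 56 wide (y), flush with the tray floor, 17 above the bench, yellow lines along it; pads are 76 apart. Moves with the tray: under the deck while home; fully out, 80 in front of the station and 72 behind the front panel. Tray inside 139 by 252, side and rear walls 47 above the bench. One valve to a pad.
- pad2 (a point): middle of the top of black rubber pad 2 in the tray: 112 long along the slide (x axis), 56 wide (y), flush with the tray floor, 17 above the bench, yellow lines along it; pads are 76 apart. Moves with the tray: under the deck while home; fully out, 80 in front of the station and 72 behind the front panel. Tray inside 139 by 252, side and rear walls 47 above the bench. One valve to a pad.
- release (a joint): red release button, m: 0 up, 0.010 fully down; spring from 3 N to 6 N at the bottom. The tray unlatches after 4 to 6 mm of travel; the button must come up again for the tray to latch.
- release_top (a point): middle of the top of the red release button (40 across, 22 above the deck, 142 above the bench); it is pressed straight down
- start (a joint): green start switch, rad: 0 at rest, 1.0 at its stop, turning clockwise seen from above; a spring (0.03 rising to 0.12 N m) turns it back when let go.
- start_grip (a point): on the start switch's axis at gripping height, 30 above the deck, 150 above the bench. The green grip bar is 52 long (its x axis, which turns with it), 16 wide (y) and 28 high, from 14 to 42 above the deck.
- tub: white tub with red lid, 100 across, 110 high, a bystander; origin under its middle
- tape: brown tape roll standing flat, 110 across, 50 high, a bystander; origin under its middle
- spanner: steel spanner 180 long lying between the robot and the station, a bystander

How it is judged:
On the way, in this order (a step that is already met when the one before it is completed fails the run):
1. the release is pressed and the tray pops out (value of joint tray above 0.13 m), for 0.2 s.
2. every valve lies on a pad of its own, lengthwise and handle up, and the tray is clicked home (value of joint tray between -0.006 and 0.005 m and ((horizontal distance between valve_red_mid and pad0 below 0.018 m and angle between the x axis of valve_red_mid and the x axis of pad0, either way round below 0.2 rad and z of valve_red_mid in the frame of pad0 below 0.046 m and angle between valve_red_mid's own z axis and vertical below 0.15 rad) or (horizontal distance between valve_red_mid and pad1 below 0.018 m and angle between the x axis of valve_red_mid and the x axis of pad1, either way round below 0.2 rad and z of valve_red_mid in the frame of pad1 below 0.046 m and angle between valve_red_mid's own z axis and vertical below 0.15 rad) or (horizontal distance between valve_red_mid and pad2 below 0.018 m and angle between the x axis of valve_red_mid and the x axis of pad2, either way round below 0.2 rad and z of valve_red_mid in the frame of pad2 below 0.046 m and angle between valve_red_mid's own z axis and vertical below 0.15 rad)) and ((horizontal distance between valve_blue_mid and pad0 below 0.018 m and angle between the x axis of valve_blue_mid and the x axis of pad0, either way round below 0.2 rad and z of valve_blue_mid in the frame of pad0 below 0.046 m and angle between valve_blue_mid's own z axis and vertical below 0.15 rad) or (horizontal distance between valve_blue_mid and pad1 below 0.018 m and angle between the x axis of valve_blue_mid and the x axis of pad1, either way round below 0.2 rad and z of valve_blue_mid in the frame of pad1 below 0.046 m and angle between valve_blue_mid's own z axis and vertical below 0.15 rad) or (horizontal distance between valve_blue_mid and pad2 below 0.018 m and angle between the x axis of valve_blue_mid and the x axis of pad2, either way round below 0.2 rad and z of valve_blue_mid in the frame of pad2 below 0.046 m and angle between valve_blue_mid's own z axis and vertical below 0.15 rad)) and ((horizontal distance between valve_yellow_mid and pad0 below 0.018 m and angle between the x axis of valve_yellow_mid and the x axis of pad0, either way round below 0.2 rad and z of valve_yellow_mid in the frame of pad0 below 0.046 m and angle between valve_yellow_mid's own z axis and vertical below 0.15 rad) or (horizontal distance between valve_yellow_mid and pad1 below 0.018 m and angle between the x axis of valve_yellow_mid and the x axis of pad1, either way round below 0.2 rad and z of valve_yellow_mid in the frame of pad1 below 0.046 m and angle between valve_yellow_mid's own z axis and vertical below 0.15 rad) or (horizontal distance between valve_yellow_mid and pad2 below 0.018 m and angle between the x axis of valve_yellow_mid and the x axis of pad2, either way round below 0.2 rad and z of valve_yellow_mid in the frame of pad2 below 0.046 m and angle between valve_yellow_mid's own z axis and vertical below 0.15 rad))), for 0.3 s.
3. with the tray home the start switch is turned to its stop (value of joint tray between -0.006 and 0.005 m and value of joint start above 0.9 rad), for 0.2 s.
4. the switch has sprung back and the tray has been popped out again (value of joint start below 0.1 rad and value of joint tray above 0.13 m), for 0.2 s.
At the end, for the whole second after the job is handed in: every valve stands handle up (within 0.2 rad) and at rest in the blue bin, the tray is clicked home (within 5 mm), switch and button are back at rest (value of joint tray between -0.006 and 0.005 m and value of joint start below 0.1 rad and value of joint release below 0.003 m and x of valve_red_mid in the frame of bin_in between -0.085 and 0.085 m and y of valve_red_mid in the frame of bin_in between -0.12 and 0.12 m and z of each of valve_red_mid, valve_blue_mid, valve_yellow_mid in the frame of bin_in below 0.05 m and angle between each of valve_red_mid, valve_blue_mid, valve_yellow_mid's own z axis and vertical below 0.2 rad and linear speed of each of valve_red, valve_blue, valve_yellow below 0.03 m/s and x of valve_blue_mid in the frame of bin_in between -0.085 and 0.085 m and y of valve_blue_mid in the frame of bin_in between -0.12 and 0.12 m and x of valve_yellow_mid in the frame of bin_in between -0.085 and 0.085 m and y of valve_yellow_mid in the frame of bin_in between -0.12 and 0.12 m); the robot touches nothing.
It fails at once if the start switch is worked (over 0.5 rad) while the tray is not home (value of joint start above 0.5 rad and value of joint tray above 0.02 m).
It fails at once if the tub, tape roll or spanner is moved more than 3 cm (distance of any of tub, tape, spanner from where it was at the start of the episode above 0.03 m).
Of valve_red, valve_blue, valve_yellow only 2 to 3 are there at a start; the rules pass over those that are not, and their reading is None.
At some moment in a run one of valve_red, valve_blue, valve_yellow may be knocked a few centimetres aside while the robot is not near it.
It also fails if it takes over 210 s, if anything falls off the work surface, if the arm or the gripper's body presses on something with over 40 N, if the wrist force passes 120 N, or if a joint passes its speed limit or range.

## Robot

A 6-joint arm with a two-finger parallel gripper is mounted at the origin on the work surface. World frame = base frame: x ahead of the robot, y to its left, z up, the work surface at z = 0. Lengths are in m, angles in rad, forces in N, time in s.
With the tool pointing down it reaches from about 0.375 to 0.9 m from the base axis. Payload 3.1 kg.
Tool frame: the origin (TCP) lies midway between the tips of the shut fingers; the grasp point (between the pads) lies 19 mm behind it; z points along the fingers, y is the line along which they close (so a half turn about z gives the same grasp; the last joint's range is limited). The gripper opens to 87 mm and grips with 3 to 60 N. Pads are 19 mm wide; open, the fingers measure 117 mm over their backs; the gripper's body (75 mm by 190 mm) begins 51 mm behind the grasp point.
Start: joints at [-0.178, 0.527, 1.433, -0, 1.181, -0.178], TCP at [0.625, 0, 0.223] pointing down, gripper open.
Joint ranges: [-3.08, 3.08], [-0.75, 2.2], [0.22, 2.44], [-1.43, 4.57], [0, 2.65], [-2.85, 2.85]. Speed limits (rad/s): [2.79, 2.79, 3.14, 3.14, 3.14, 3.14].

## Interface

Orientations are given as a rotation vector (axis times angle).
In Python, from workcell import arm gives the robot as it stands.
- The arm moves only by the shell command python3 -m jog 'ROWS'. ROWS is JSON, one flat list of numbers, 7 for each row, row after row: the turn, a rotation vector about the tool's x, y, z normalised to -1 to 1, where 1 is pi rad, then the shift along the tool's x, y, z normalised to -1 to 1, where 1 is 150 mm, then the closure in counts, from 0 (fully open) to 255 (shut). A call has 1 to 20 rows; each row is the pose to reach, as a shift and turn from the pose commanded when the call began, along the tool's axes at that moment, turning the shorter way round; what a row does not reach only later rows make up. A row lasts 1/12 s, in which the tool goes at most 41.7 mm and 7.16 degrees, less where a joint would pass 70% of its speed; a pose out of reach is approached as far as the arm can. A call with a number of a shift or a turn outside -1 to 1 is refused whole. A call with a gripper value outside its range is refused whole. The fingers move at their own pace and stop on an object; the grip force is fixed at half the most. Time passes only in rows, so rows that repeat a pose let the fingers close. It gives the time, the measured TCP pose, the force, the opening and the grip force at its end, in the units of the state.
- arm.get_state(): the state, without advancing time (a new reading comes with each control period).
- arm.get_image(name): name is "scene" or "side" or "wrist"; returns a dict with "image" (420x560x3 uint8, blue, green, red), "depth" (420x560 float32, m along the optical axis (not along the pixel's ray), 0 where there is no reading), "fov_y" (degrees; the focal length in pixels is half the picture's height over the tangent of half this angle, whatever the lens; pixels are square), "cx", "cy" (the principal point, pixels), "origin" and "attitude" of the camera in the world. Camera axes: x right, y down, z forward; pixel columns grow to the right and rows downward; lengths in m; the calibration is good to about 2 mm. The wrist camera is an equidistant fisheye: a pixel r from the principal point sees the ray r / f radians off the axis. A picture is of the moment at which its call begins.
- arm.close_job(): hands the job in; it is judged then, once.
Trained networks look in a picture, given as the dict that the camera call returned (one of the last four; its "shot" number tells which), for a name from the list of things; names that differ only in an ending like _2 or _b are one class to them, and where a whole thing is asked for, a point or a joint stands for the part that bears it (a point fixed in the world has none). Each returns a list of dicts, best first, with "p" (0 to 1); they miss things now and then, are a little off and sometimes report something else, mostly with a low value. They report only what shows in the picture. A call takes as long as a camera call.
- arm.spot_in(target, picture): "uv" ([column, row] in pixels, amid what is visible of it).
- arm.masks_of(target, picture): "mask" (420x560 bool, what is visible of it) and "uv" ([column, row] in pixels, amid what is visible of it).
- arm.mark_of(target, picture): "uv" ([column, row] in pixels: a listed point, or the origin of a listed thing).
The state is a dict: "time": time; "joints": joint angles; "qd": joint speeds; "effort": joint torques, N m; "ee_pos": TCP position; "ee_rot": TCP orientation; "ft_force": force on the tool from outside, world axes, zero at the start; "wrist_torque": the same for the moment, N m; "opening": finger opening in m; "grip_force": force on a finger pad.
Only numpy, scipy, OpenCV 4.12 (cv2) and the standard library are available. Lean on these libraries where they do the work, as an engineer would, in place of code of your own. Each camera call takes 0.05 s, during which the arm holds its last target. There are 200 camera calls.

## Working session

There is one attempt and no reset: what is moved stays moved. The work goes in short steps, Python scripts to look and compute and a shell command to move; the robot and the scene stay as the last step left them, time stands still between calls to the robot, and variables do not carry over. Pictures are saved under pics/ and viewed, at most 14 in all, crops included, and the job is handed in when it is done.

```bash
ls; mkdir -p pics
cat > h.py <<'E'
import numpy as np, cv2
from workcell import arm
from scipy.spatial.transform import Rotation as R
def att(p):
    a=np.array(p["attitude"],float)
    return a if a.shape==(3,3) else (R.from_rotvec(a).as_matrix() if a.size==3 else R.from_quat(a).as_matrix())
def ray(p,uv):
    f=p["image"].shape[0]/2/np.tan(np.radians(p["fov_y"])/2)
    return np.array([(uv[0]-p["cx"])/f,(uv[1]-p["cy"])/f,1.0])
def at_z(p,uv,z):
    d=att(p)@ray(p,uv); o=np.array(p["origin"]); return o+d*(z-o[2])/d[2]
def cloud(p,m=None):
    f=p["image"].shape[0]/2/np.tan(np.radians(p["fov_y"])/2)
    v,u=np.nonzero(p["depth"]>0) if m is None else np.nonzero(m&(p["depth"]>0))
    z=p["depth"][v,u]
    return np.c_[(u-p["cx"])/f*z,(v-p["cy"])/f*z,z]@att(p).T+np.array(p["origin"])
E
python3 - <<'E'
from h import *
print(arm.get_state())
for n in("scene","side"):
    p=arm.get_image(n); cv2.imwrite(f"pics/{n}0.png",p["image"]); print(n,{k:p[k] for k in p if k not in("image","depth")})
    for t,z in(("valve_red_mid",.041),("valve_blue_mid",.041),("valve_yellow_mid",.041),("bin_in",.004),("mat",0),("station",0),("tray_front",.079),("release_top",.142),("start_grip",.15),("tub",0),("tape",0),("spanner",0)):
        for r in arm.mark_of(t,p)[:1]: print(t,round(r["p"],2),np.round(r["uv"],1),np.round(at_z(p,r["uv"],z),3))
E
```

```text
pics
{'time': 0.0, 'joints': array([-1.78470714e-01,  5.28476289e-01,  1.43389828e+00, -2.94202245e-05,
        1.18142712e+00, -1.78487618e-01]), 'qd': array([ 0.00104892, -0.00040541,  0.00053477, -0.00083125,  0.00136181,
        0.00114701]), 'effort': array([-5.45745443e-04, -4.40045428e+01, -1.76593530e+01,  6.32597599e-02,
        5.83207863e-02, -1.53719384e-04]), 'ee_pos': array([6.24257121e-01, 1.73327132e-04, 2.21566721e-01]), 'ee_rot': array([-2.22013773e+00, -2.22020012e+00,  2.01299255e-03]), 'ft_force': array([-0.46046143,  0.57926593,  0.04394631]), 'wrist_torque': array([ 0.01255193,  0.00506927, -0.0482074 ]), 'grip_force': 0.0, 'opening': 0.08710598170451037}
scene {'fov_y': 48.162693236313224, 'cx': 272.5287334098727, 'cy': 213.44279871804366, 'origin': array([ 1.17179512, -0.17148158,  1.13752923]), 'attitude': array([-2.16645231, -1.56651944,  0.44883822]), 'shot': 1}
valve_red_mid 0.79 [161.5 238.5] [ 0.52  -0.281  0.041]
valve_blue_mid 0.77 [ 95.2 243.1] [ 0.478 -0.45   0.041]
valve_yellow_mid 0.64 [134.6 246.4] [ 0.521 -0.353  0.041]
bin_in 0.59 [377.  172.9]
[... 436 characters left out ...]
8195429,  0.97565094]), 'attitude': array([-2.24628245,  0.90842628, -0.35612221]), 'shot': 2}
valve_red_mid 0.92 [336.9 290.6] [ 0.522 -0.281  0.041]
valve_blue_mid 0.77 [381.8 344.9] [ 0.484 -0.453  0.041]
valve_yellow_mid 0.81 [357.5 311.7] [ 0.512 -0.357  0.041]
bin_in 0.9 [187.7 189.3] [0.483 0.347 0.004]
mat 0.68 [350.3 323.4] [ 0.494 -0.355  0.   ]
station 0.81 [321.3 203.3] [ 0.766 -0.014  0.   ]
tray_front 0.93 [292.6 212.7] [ 0.613 -0.026  0.079]
release_top 0.46 [277.8 170.2] [0.665 0.091 0.142]
start_grip 0.69 [337.5 201.7] [ 0.687 -0.129  0.15 ]
tub 0.93 [247.3 163.3] [0.723 0.311 0.   ]
tape 0.83 [389.  261.4] [ 0.731 -0.31   0.   ]
spanner 0.9 [221.1 258.7] [0.383 0.041 0.   ]
```

View pics/scene0.png

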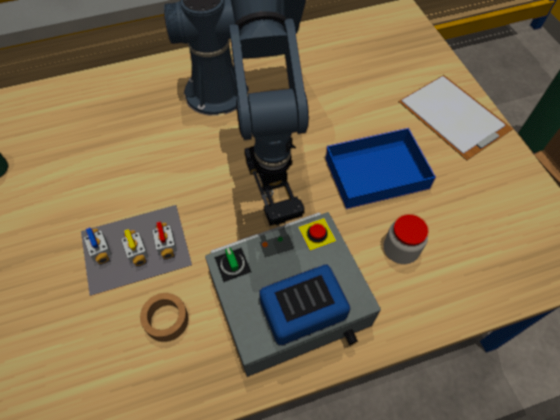

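View pics/side0.png

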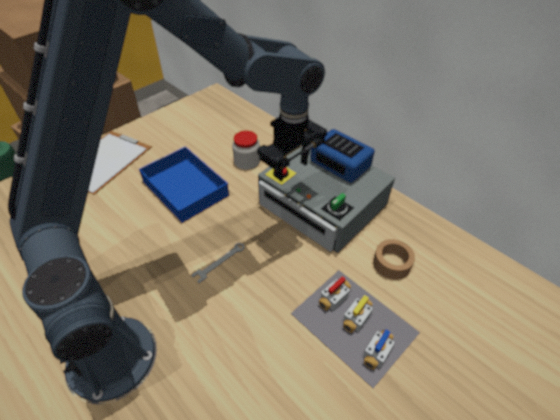

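The scene picture shows the red, yellow and blue valves at about (163,237), (133,243) and (97,241). The button is at (317,233), the switch at (232,260), the bin at (380,167), the tub at (409,233) and the tape at (163,316). In the side picture the spanner is at (220,260). The network's scene fix for the button was wrong, so I'll measure poses from depth and colour.

```bash
cat >> h.py <<'E'
def cloud_img(p):
    h,w=p["depth"].shape; c=cloud(p,np.ones((h,w),bool)&(p["depth"]>0)); o=np.full((h,w,3),np.nan); o[p["depth"]>0]=c; return o
def hues(p):
    h=cv2.cvtColor(p["image"],cv2.COLOR_BGR2HSV).astype(int); s=(h[...,1]>120)&(h[...,2]>70); H=h[...,0]
    return {"red":s&((H<7)|(H>173)),"yellow":s&(H>20)&(H<34),"blue":s&(H>100)&(H<128),"green":s&(H>45)&(H<85)}
def rect(pts):
    (c,wh,a)=cv2.minAreaRect((pts[:,:2]*1000).astype(np.float32)); 
    if wh[0]<wh[1]: wh=wh[::-1]; a+=90
    return np.round(np.array(c)/1000,4),np.round(wh,1),round((a+90)%180-90,1)
def boxz(c,m,z0,z1,x=(-9,9),y=(-9,9)):
    with np.errstate(all="ignore"):
        k=m&(c[...,2]>z0)&(c[...,2]<z1)&(c[...,0]>x[0])&(c[...,0]<x[1])&(c[...,1]>y[0])&(c[...,1]<y[1])
    return c[k]
E
python3 - <<'E'
from h import *
for n in("scene","side"):
    p=arm.get_image(n); c=cloud_img(p); H=hues(p); A=np.ones(p["depth"].shape,bool)
    print(n)
    d=boxz(c,A,.112,.127,(.55,1.1),(-.25,.25)); print("deck",len(d),rect(d),np.median(d[:,2]))
    d=boxz(c,A,.185,.203,(.7,1.1),(-.25,.25)); print("hood",rect(d))
    d=boxz(c,H["red"],.125,.16,(.55,.8),(-.2,.2)); print("btn",len(d),d.mean(0),rect(d))
    d=boxz(c,H["green"],.125,.18,(.55,.8),(-.3,.2)); print("sw",len(d),d.mean(0),d.max(0),rect(d))
    for k in("red","yellow","blue"):
        d=boxz(c,H[k],.055,.095,(.4,.62),(-.6,-.2)); print(k,len(d),d.mean(0),rect(d) if len(d)>4 else"",d[:,2].max())
    d=boxz(c,H["blue"],.045,.075,(.3,.7),(.1,.6)); print("bin rim",len(d),rect(d))
    for t in("valve_red_mid","valve_yellow_mid","valve_blue_mid"):
        for r in arm.masks_of(t,p)[:1]:
            q=c[r["mask"]]; q=q[np.isfinite(q[:,0])]; print(t,len(q),rect(q[q[:,2]>.01]))
    for t in("spanner",):
        for r in arm.masks_of(t,p)[:1]:
            q=c[r["mask"]]; q=q[np.isfinite(q[:,0])]; print(t,rect(q))
E
```

```text
scene
deck 10530 (array([ 0.7699, -0.011 ]), array([330.6, 284.9]), -86.4) 0.11945730607430083
hood (array([ 0.8475, -0.0069]), array([168.3, 119.7]), -86.3)
btn 169 [0.67881    0.0911951  0.14072198] (array([0.6778, 0.0911]), array([34.6, 34.2]), -70.8)
sw 118 [ 0.69407858 -0.12626856  0.16064223] [ 0.71484902 -0.11701858  0.16530417] (array([ 0.691 , -0.1258]), array([47.9, 18. ]), 2.0)
red 96 [ 0.51964004 -0.27603482  0.07808589] (array([ 0.5189, -0.2754]), array([60.2, 14. ]), 1.2) 0.08295478669389955
yellow 124 [ 0.51728613 -0.3553295   0.07673923] (array([ 0.5151, -0.3561]), array([60.2, 13.9]), 7.6) 0.08329245625311743
blue 96 [ 0.4803966  -0.44818317  0.07846753] (array([ 0.4813, -0.4485]), array([56.2, 14. ]), 12.4) 0.08297420736350558
bin rim 425 (array([0.481 , 0.3635]), array([260.3, 191.6]), 87.0)
valve_red_mid 596 (array([ 0.5189, -0.2761]), array([98.9, 47.1]), 0.0)
valve_yellow_mid 651 (array([ 0.5149, -0.3562]), array([99.3, 48.1]), 6.7)
valve_blue_mid 656 (array([ 0.4801, -0.4491]), array([96.2, 48.4]), 9.0)
spanner (array([ 0.69  , -0.1271]), array([49.1, 48.5]), 6
[... 404 characters left out ...]
51556593 -0.28040666  0.07712598] (array([ 0.5183, -0.2799]), array([56.4, 11.5]), 2.0) 0.08365533284929216
yellow 121 [ 0.51235602 -0.35976539  0.07733595] (array([ 0.5129, -0.3585]), array([54.9, 13.2]), 8.0) 0.08374254130206449
blue 110 [ 0.47430825 -0.45183508  0.07908622] (array([ 0.4763, -0.4514]), array([53.9, 10.4]), 9.2) 0.08307523310796405
bin rim 472 (array([0.4815, 0.3632]), array([264.9, 190.1]), 87.1)
valve_red_mid 700 (array([ 0.519, -0.278]), array([99.7, 49.1]), -0.3)
valve_yellow_mid 711 (array([ 0.5157, -0.3579]), array([98.9, 48.6]), 8.4)
valve_blue_mid 817 (array([ 0.4783, -0.4506]), array([98.2, 48.1]), 9.0)
spanner (array([0.3736, 0.0352]), array([178. ,  36.5]), -0.0)
```

```bash
cat >> h.py <<'E'
def to(x,y,z,yaw):
    """normalised tool shift and z-turn from the present pose to TCP x,y,z, tool x at world yaw (deg)"""
    s=arm.get_state(); Rm=R.from_rotvec(s["ee_rot"]).as_matrix()
    sh=Rm.T@(np.array([x,y,z])-s["ee_pos"])/.15
    now=np.degrees(np.arctan2(Rm[1,0],Rm[0,0])); t=-((yaw-now+180)%360-180)/180
    return np.round(sh,3),round(t,4)
E
python3 -m jog '[0,0,0.2,0.2,0.15,0,255, 0,0,0.4806,0.4,0.25,0,255, 0,0,0.4806,0.603,0.353,0,255, 0,0,0.4806,0.603,0.353,0,255, 0,0,0.4806,0.603,0.353,0,255, 0,0,0.4806,0.603,0.353,0,255, 0,0,0.4806,0.603,0.353,0,255, 0,0,0.4806,0.603,0.353,0,255, 0,0,0.4806,0.603,0.353,0,255, 0,0,0.4806,0.603,0.353,0,255, 0,0,0.4806,0.603,0.353,0,255, 0,0,0.4806,0.603,0.353,0,255, 0,0,0.4806,0.603,0.353,0,255, 0,0,0.4806,0.603,0.353,0,255, 0,0,0.4806,0.603,0.353,0,255]'
python3 -m jog '[0,0,0,0,0,0.2,255, 0,0,0,0,0,0.4,255, 0,0,0,0,0,0.48,255, 0,0,0,0,0,0.5,255, 0,0,0,0,0,0.52,255, 0,0,0,0,0,0.54,255, 0,0,0,0,0,0.56,255, 0,0,0,0,0,0.58,255, 0,0,0,0,0,0.59,255, 0,0,0,0,0,0.59,255]'
python3 -m jog '[0,0,0,0,0,-0.1,255, 0,0,0,0,0,-0.4,255, 0,0,0,0,0,-0.6,255, 0,0,0,-0.3,0.5,-0.6,200, 0,0,0,-0.5,0.9,-0.6,120, 0,0,0,-0.8,1,-0.6,100,0,0,0,-0.8,1,-0.6,100,0,0,0,-0.8,1,-0.6,100]'
python3 - <<'E'
from h import *
s=arm.get_state(); print(s["ee_pos"],s["ee_rot"],s["opening"],s["joints"])
for n in("scene","side"):
    p=arm.get_image(n); cv2.imwrite(f"pics/{n}1.png",p["image"]); c=cloud_img(p);H=hues(p)
    for t,z in(("pad0",.017),("pad1",.017),("pad2",.017),("tray_front",.079)):
        for r in arm.mark_of(t,p)[:3]: print(n,t,round(r["p"],2),np.round(at_z(p,r["uv"],z),3))
    for k in("red","yellow","blue"):
        d=boxz(c,H[k],.055,.095,(.4,.62),(-.6,-.2)); print(k,len(d),rect(d) if len(d)>4 else"")
    d=boxz(c,np.ones(p["depth"].shape,bool),.098,.111,(.4,.56),(-.25,.25)); print("panel top",len(d),rect(d) if len(d)>4 else "")
    d=boxz(c,np.ones(p["depth"].shape,bool),.01,.024,(.49,.63),(-.15,.15)); print("floor",len(d),rect(d) if len(d)>4 else "")
E
```

```text
time: 3.05
ee_pos: [0.6779, 0.0905, 0.2225]
ee_rot: [-3.14, -0.1, 0.0]
ft_force: [0.5, 0.9, -0.1]
opening: 0.0016
grip_force: 0.0
time: 3.88
ee_pos: [0.6792, 0.0904, 0.1356]
ee_rot: [3.14, 0.096, 0.006]
ft_force: [-0.3, -0.5, 3.7]
opening: 0.0004
grip_force: 2.1
time: 4.55
ee_pos: [0.5646, -0.0687, 0.2241]
ee_rot: [3.14, 0.094, -0.002]
ft_force: [-0.4, 0.2, -0.3]
opening: 0.026
grip_force: 0.0
[ 0.56461859 -0.06865553  0.22410103] [ 3.13956053e+00  9.40736533e-02 -2.47823854e-03] 0.025985134224637236 [-3.16804230e-01  4.50461819e-01  1.57319265e+00 -1.24623885e-03
  1.11921117e+00  1.19462667e+00]
scene pad0 0.97 [ 0.599 -0.022  0.017]
scene pad0 0.61 [ 0.606 -0.099  0.017]
scene pad0 0.56 [0.592 0.053 0.017]
scene pad1 0.97 [ 0.599 -0.022  0.017]
scene pad1 0.61 [ 0.606 -0.099  0.017]
scene pad1 0.56 [0.592 0.053 0.017]
scene pad2 0.97 [ 0.599 -0.022  0.017]
scene pad2 0.61 [ 0.606 -0.099  0.017]
scene pad2 0.56 [0.592 0.053 0.017]
scene tray_front 0.9 [ 0.507 -0.029  0.079]
scene tray_front 0.16 [0.421 0.029 0.079]
red 97 (array([ 0.5187, -0.2761]), array([56.4, 13.3]), -0.1)
yello
[... 155 characters left out ...]
.027]), array([294.8,  15.4]), -86.4)
floor 1679 (array([ 0.5518, -0.0135]), array([271.5,  59. ]), -86.1)
side pad0 0.94 [ 0.573 -0.03   0.017]
side pad0 0.58 [0.577 0.053 0.017]
side pad1 0.94 [ 0.573 -0.03   0.017]
side pad1 0.58 [0.577 0.053 0.017]
side pad2 0.94 [ 0.573 -0.03   0.017]
side pad2 0.58 [0.577 0.053 0.017]
side tray_front 0.68 [ 0.486 -0.031  0.079]
red 107 (array([ 0.5176, -0.28  ]), array([55.8, 11.2]), 1.0)
yellow 121 (array([ 0.5145, -0.3584]), array([54.7, 12.5]), 7.7)
blue 107 (array([ 0.4768, -0.4514]), array([54.8, 10.4]), 9.4)
panel top 452 (array([ 0.4962, -0.031 ]), array([295.3,  15.2]), -86.6)
floor 1555 (array([ 0.56  , -0.0055]), array([288.9, 139.7]), -90.0)
```

```bash
python3 -m jog '[0,0,0.016,-0.1,0.3,0,100, 0,0,0.016,-0.2,0.6,0,100, 0,0,0.016,-0.3,0.9,0,100, 0,0,0.016,-0.3,1,0,100, 0,0,0.016,-0.3,1,0,100, 0,0,0.016,-0.3,1,0,100, 0,0,0.016,-0.3,1,0,100]'
python3 - <<'E'
from h import *
print(arm.get_state()["opening"],to(.5185,-.278,.20,.5))
for n in("scene","side"):
    p=arm.get_image(n); c=cloud_img(p);A=np.ones(p["depth"].shape,bool)
    if n=="scene": cv2.imwrite(f"pics/{n}2.png",p["image"])
    for r in arm.mark_of("pad0",p)[:4]: print(n,round(r["p"],2),np.round(at_z(p,r["uv"],.017),3))
    for r in arm.mark_of("tray_front",p)[:1]: print(n,round(r["p"],2),np.round(at_z(p,r["uv"],.079),3))
    d=boxz(c,A,.098,.111,(.4,.56),(-.25,.25)); print("panel top",len(d),rect(d) if len(d)>4 else "")
    d=boxz(c,A,.01,.024,(.47,.63),(-.15,.12)); print("floor",len(d),rect(d) if len(d)>4 else "")
E
```

```text
time: 5.63
ee_pos: [0.5316, -0.2181, 0.2237]
ee_rot: [-3.14, -0.017, 0.001]
ft_force: [-0.4, -0.0, 0.2]
opening: 0.053
grip_force: 0.0
0.052971942069257844 (array([-0.092,  0.398,  0.158]), np.float64(0.0007))
scene 0.97 [ 0.57  -0.101  0.017]
scene 0.68 [ 0.555 -0.027  0.017]
scene 0.62 [0.544 0.055 0.017]
scene 0.8 [ 0.466 -0.026  0.079]
panel top 535 (array([ 0.476 , -0.0307]), array([294.1,  16.4]), -86.5)
floor 2913 (array([ 0.5289, -0.0165]), array([268. , 103.7]), -86.8)
side 0.95 [ 0.561 -0.04   0.017]
side 0.89 [0.548 0.044 0.017]
side 0.72 [ 0.55  -0.092  0.017]
side 0.65 [ 0.468 -0.036  0.079]
panel top 459 (array([ 0.4778, -0.0314]), array([293.3,  14.9]), -86.6)
floor 1920 (array([ 0.5479, -0.0212]), array([247.2, 155.3]), -86.6)
```

View pics/scene2.png

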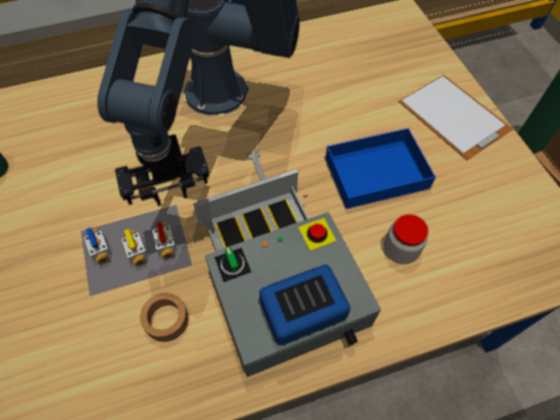

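The tray is out, with its pads at about (230,227), (256,221) and (284,213). All three valves are still on the mat. Next I'll pick the red valve.

```bash
python3 -m jog '[0,0,0,-0.092,0.2,0,100, 0,0,0,-0.092,0.398,0,100, 0,0,0,-0.092,0.398,0.2,100, 0,0,0,-0.092,0.398,0.4,100, 0,0,0,-0.092,0.398,0.5,100, 0,0,0,-0.092,0.398,0.5,100, 0,0,0,-0.092,0.398,0.5,100]'
python3 - <<'E'
from h import *
print(to(.5185,-.278,.052,.5))
E
python3 -m jog '[0,0,0,0,0,0.15,100, 0,0,0,0,0,0.3,100, 0,0,0,0,0,0.45,100, 0,0,0,0,0,0.55,100, 0,0,0,0,0,0.64,100, 0,0,0,0,0,0.64,100, 0,0,0,0,0,0.64,255, 0,0,0,0,0,0.64,255, 0,0,0,0,0,0.64,255, 0,0,0,0,0,0.64,255, 0,0,0,0,0,0.64,255, 0,0,0,0,0,0.64,255, 0,0,0,0,0,0.64,255, 0,0,0,0,0,0.64,255]'
```

```text
time: 6.52
ee_pos: [0.5182, -0.2782, 0.1485]
ee_rot: [-3.14, -0.018, 0.002]
ft_force: [-0.3, 0.0, 1.4]
opening: 0.0529
grip_force: 0.0
(array([ 0.003, -0.   ,  0.643]), np.float64(0.0008))
time: 7.68
ee_pos: [0.5181, -0.2784, 0.0529]
ee_rot: [-3.141, -0.017, 0.001]
ft_force: [0.4, 2.6, 1.7]
opening: 0.0138
grip_force: 29.9
```

```bash
python3 -m jog '[0,0,0,0,0,-0.05,255, 0,0,0,0,0,-0.2,255, 0,0,0,0,0,-0.4,255, 0,0,0,0,0,-0.6,255, 0,0,0,0,0,-0.8,255, 0,0,0,0,0,-0.95,255, 0,0,0,0,0,-1,255, 0,0,0,0,0,-1,255]'
python3 -m jog '[0,0,0,0,-0.1,0,255, 0,0,0,0,-0.25,0,255, 0,0,0,0,-0.4,0,255, 0,0,-0.01,0.05,-0.6,0,255, 0,0,-0.0167,0.1,-0.8,0,255, 0,0,-0.0167,0.13,-1,0,255]'
python3 -m jog '[0,0,0,0,-0.2,0,255, 0,0,0,0,-0.4,0,255, 0,0,0,0,-0.6,0,255, 0,0,0,0,-0.8,0,255, 0,0,0,0,-0.95,0,255, 0,0,0,0,-1,0,255, 0,0,0,0,-1,0,255]'
python3 - <<'E'
from h import *
print(arm.get_state()["grip_force"],to(.5464,.050,.12,3.5))
p=arm.get_image("scene");c=cloud_img(p);H=hues(p)
for k in("yellow","blue"):
    d=boxz(c,H[k],.055,.095,(.38,.65),(-.6,-.15)); print(k,len(d),rect(d) if len(d)>4 else"")
E
```

```text
time: 8.35
ee_pos: [0.5192, -0.2798, 0.2051]
ee_rot: [3.138, 0.017, 0.005]
ft_force: [-0.0, -0.8, -4.8]
opening: 0.0134
grip_force: 29.9
time: 8.85
ee_pos: [0.5348, -0.1262, 0.2004]
ee_rot: [-3.137, -0.099, 0.007]
ft_force: [0.7, 0.1, -4.3]
opening: 0.014
grip_force: 29.9
time: 9.43
ee_pos: [0.5242, 0.0237, 0.2009]
ee_rot: [-3.138, -0.104, 0.009]
ft_force: [-0.9, -0.7, -5.0]
opening: 0.0137
grip_force: 29.9
29.947945706080645 (array([ 0.162, -0.164,  0.539]), np.float64(0.0017))
yellow 125 (array([ 0.514 , -0.3561]), array([61.7, 14.2]), 8.3)
blue 97 (array([ 0.4794, -0.4489]), array([56.2, 14.1]), 9.5)
```

```bash
python3 -m jog '[0,0,0,0.162,-0.164,0,255, 0,0,0,0.162,-0.164,0.15,255, 0,0,0,0.162,-0.164,0.35,255, 0,0,0,0.162,-0.164,0.5,255, 0,0,0,0.162,-0.164,0.6,255, 0,0,0,0.162,-0.164,0.7,255, 0,0,0,0.162,-0.164,0.75,255, 0,0,0,0.162,-0.164,0.75,255]'
python3 - <<'E'
from h import *
print(to(.5464,.050,.068,3.5))
E
python3 -m jog '[0,0,0,0,0,0.03,255, 0,0,0,0,0,0.06,255, 0,0,0,0,0,0.09,255, 0,0,0,0,0,0.12,255, 0,0,0,0,0,0.12,255]'
```

```text
time: 10.15
ee_pos: [0.548, 0.046, 0.0882]
ee_rot: [-3.14, -0.097, 0.008]
ft_force: [-0.4, -0.2, -4.5]
opening: 0.0139
grip_force: 29.8
(array([-0.009, -0.027,  0.135]), np.float64(0.0002))
time: 10.57
ee_pos: [0.5491, 0.0472, 0.0721]
ee_rot: [-3.14, -0.099, 0.001]
ft_force: [0.1, -0.4, -4.4]
opening: 0.0139
grip_force: 29.8
```

```bash
python3 -m jog '[0,0,0,-0.01,-0.02,0.01,255, 0,0,0,-0.015,-0.02,0.02,255, 0,0,0,-0.015,-0.02,0.032,255, 0,0,0,-0.015,-0.02,0.036,255, 0,0,0,-0.015,-0.02,0.036,255]'
python3 -m jog '[0,0,0,0,0,0,200, 0,0,0,0,0,0,150, 0,0,0,0,0,0,100, 0,0,0,0,0,0,100, 0,0,0,0,0,0,100, 0,0,0,0,0,-0.1,100, 0,0,0,0,0,-0.3,100, 0,0,0,0,0,-0.55,100, 0,0,0,0,0,-0.8,100, 0,0,0,0,0.2,-1,100, 0,0,0,0,0.4,-1,100, 0,0,0,0,0.7,-1,100, 0,0,0,0,1,-1,100, 0,0,0,0,1,-1,100]'
python3 -m jog '[0,0,0,0,0.2,0,100, 0,0,0,0,0.4,0,100, 0,0,0,-0.1,0.7,0,100, 0,0,-0.02,-0.1,1,0,100, 0,0,-0.02,-0.1,1,0,100, 0,0,-0.02,-0.1,1,0,100]'
python3 - <<'E'
from h import *
for n in("scene","side"):
    p=arm.get_image(n);c=cloud_img(p);H=hues(p)
    d=boxz(c,H["red"],.07,.11,(.45,.63),(-.15,.15)); print("red",len(d),rect(d),d[:,2].mean())
    for r in arm.masks_of("valve_red_mid",p)[:1]:
        q=c[r["mask"]]; q=q[np.isfinite(q[:,0])]; print(len(q),rect(q[q[:,2]>.025]))
    for k in("yellow","blue"):
        d=boxz(c,H[k],.055,.095,(.38,.65),(-.6,-.15)); print(k,len(d),rect(d) if len(d)>4 else"")
    d=boxz(c,np.ones(p["depth"].shape,bool),.098,.111,(.4,.56),(-.25,.25)); print("panel top",len(d),rect(d) if len(d)>4 else "")
print(to(.514,-.357,.15,7.7))
E
```

```text
time: 10.98
ee_pos: [0.547, 0.0501, 0.0673]
ee_rot: [-3.14, -0.1, 0.0]
ft_force: [-0.2, 0.9, -4.5]
opening: 0.014
grip_force: 29.8
time: 12.15
ee_pos: [0.558, -0.1062, 0.2181]
ee_rot: [3.136, 0.092, 0.006]
ft_force: [-0.1, 1.3, 0.6]
opening: 0.0531
grip_force: 0.0
time: 12.65
ee_pos: [0.5511, -0.2537, 0.2171]
ee_rot: [3.135, 0.19, 0.002]
ft_force: [0.4, 0.4, 0.5]
opening: 0.053
grip_force: 0.0
red 103 (array([0.5474, 0.0481]), array([58.7, 13.3]), 1.4) 0.09105300787566761
617 (array([0.5657, 0.0467]), array([134.9,  53.4]), -3.9)
yellow 119 (array([ 0.5146, -0.3564]), array([59.2, 14.2]), 7.0)
blue 97 (array([ 0.4791, -0.4485]), array([55.4, 12.7]), 10.5)
panel top 539 (array([ 0.4764, -0.0306]), array([294.3,  18.5]), -86.8)
red 105 (array([0.5462, 0.0461]), array([55.8, 15.9]), 1.5) 0.09036402033016395
463 (array([0.5376, 0.0468]), array([116.8,  50.3]), 2.4)
yellow 122 (array([ 0.5129, -0.3583]), array([53.6, 14.2]), 8.2)
blue 108 (array([ 0.4765, -0.4515]), array([54.9, 10.4]), 9.4)
panel top 451 (array([ 0.4772, -0.0318]), array([296. ,  14.1]), -86.4)
(array([-0.334,  0.688,  0.445]), np.float64(-0.0023))
```

```bash
python3 -m jog '[0,0,0,-0.1,0.2,0,100, 0,0,0,-0.2,0.4,0,100, 0,0,0,-0.33,0.6,0.1,100, 0,0,0,-0.33,0.688,0.3,100, 0,0,0,-0.334,0.688,0.45,100, 0,0,0,-0.334,0.688,0.45,100, 0,0,0,-0.334,0.688,0.45,100]'
python3 - <<'E'
from h import *
print(to(.514,-.357,.052,7.7))
E
python3 -m jog '[0,0,0,0,0,0.15,100, 0,0,0,0,0,0.3,100, 0,0,0,0,0,0.45,100, 0,0,0,0,0,0.55,100, 0,0,0,0,0,0.65,100, 0,0,0,0,0,0.655,100, 0,0,0,0,0,0.655,255, 0,0,0,0,0,0.655,255, 0,0,0,0,0,0.655,255, 0,0,0,0,0,0.655,255, 0,0,0,0,0,0.655,255, 0,0,0,0,0,0.655,255, 0,0,0,0,0,0.655,255]'
python3 -m jog '[0,0,0,0,0,-0.05,255, 0,0,0,0,0,-0.2,255, 0,0,0,0,0,-0.4,255, 0,0,0,0,0,-0.6,255, 0,0,0,0,0,-0.8,255, 0,0,0,0,0,-0.95,255, 0,0,0,0,0,-1,255, 0,0,0,0,0,-1,255]'
python3 -m jog '[0,0,0,0,-0.1,0,255, 0,0,0,0,-0.25,0,255, 0,0,0.01,0.1,-0.4,0,255, 0,0,0.0233,0.2,-0.6,0,255, 0,0,0.0233,0.3,-0.8,0,255, 0,0,0.0233,0.4,-1,0,255, 0,0,0.0233,0.4,-1,0,255]'
python3 - <<'E'
from h import *
print(to(.551,-.0265,.09,3.5))
E
```

```text
time: 13.43
ee_pos: [0.5138, -0.3566, 0.1486]
ee_rot: [-3.132, -0.2, 0.004]
ft_force: [-0.7, 0.1, 0.2]
opening: 0.0529
grip_force: 0.0
(array([0.002, 0.005, 0.644]), np.float64(-0.0022))
time: 14.52
ee_pos: [0.5139, -0.3579, 0.0518]
ee_rot: [-3.133, -0.197, 0.001]
ft_force: [0.0, 2.4, 2.1]
opening: 0.014
grip_force: 8.7
time: 15.18
ee_pos: [0.515, -0.3601, 0.2033]
ee_rot: [3.132, 0.197, 0.004]
ft_force: [1.0, -0.8, -5.6]
opening: 0.0135
grip_force: 29.8
time: 15.77
ee_pos: [0.5541, -0.195, 0.1983]
ee_rot: [-3.132, -0.089, 0.008]
ft_force: [-0.8, 0.0, -6.9]
opening: 0.0135
grip_force: 29.8
(array([ 0.047, -1.116,  0.731]), np.float64(-0.0013))
```

```bash
python3 -m jog '[0,0,0,0.05,-0.2,0,255, 0,0,0,0.05,-0.4,0,255, 0,0,0,0.05,-0.6,0,255, 0,0,0,0.05,-0.8,0,255, 0,0,0,0.05,-0.95,0,255, 0,0,0,0.05,-1,0,255, 0,0,0,0.05,-1,0.15,255, 0,0,0,0.05,-1,0.35,255, 0,0,0,0.05,-1,0.5,255, 0,0,0,0.05,-1,0.6,255, 0,0,0,0.05,-1,0.7,255, 0,0,0,0.05,-1,0.7,255, 0,0,0,0.05,-1,0.7,255]'
python3 - <<'E'
from h import *
print(to(.551,-.0265,.067,3.5))
E
```

```text
time: 16.85
ee_pos: [0.553, -0.0527, 0.0945]
ee_rot: [-3.139, -0.082, 0.007]
ft_force: [0.1, 0.4, -5.2]
opening: 0.0136
grip_force: 30.0
(array([-0.003, -0.175,  0.183]), np.float64(-0.0027))
```

```bash
python3 -m jog '[0,0,-0.0027,0,-0.09,0,255, 0,0,-0.0027,0,-0.175,0,255, 0,0,-0.0027,0,-0.175,0.05,255, 0,0,-0.0027,0,-0.175,0.09,255, 0,0,-0.0027,0,-0.175,0.13,255, 0,0,-0.0027,0,-0.175,0.16,255, 0,0,-0.0027,0,-0.175,0.18,255, 0,0,-0.0027,0,-0.175,0.185,255, 0,0,-0.0027,0,-0.175,0.185,255]'
python3 -m jog '[0,0,0,0,0,0,200, 0,0,0,0,0,0,150, 0,0,0,0,0,0,100, 0,0,0,0,0,0,100, 0,0,0,0,0,0,100, 0,0,0,0,0,-0.1,100, 0,0,0,0,0,-0.3,100, 0,0,0,0,0,-0.55,100, 0,0,0,0,0,-0.8,100, 0,0,0,0,0.2,-1,100, 0,0,0,0,0.4,-1,100, 0,0,0,-0.1,0.7,-1,100, 0,0,0,-0.2,1,-1,100, 0,0,0,-0.2,1,-1,100]'
python3 -m jog '[0,0,0,0,0.2,0,100, 0,0,0,0,0.4,0,100, 0,0,0,-0.1,0.7,0,100, 0,0,-0.02,-0.2,1,0,100, 0,0,-0.035,-0.2,1,0,100, 0,0,-0.035,-0.2,1,0,100]'
python3 - <<'E'
from h import *
for n in("scene","side"):
    p=arm.get_image(n);c=cloud_img(p);H=hues(p)
    for k in("red","yellow"):
        d=boxz(c,H[k],.07,.11,(.45,.63),(-.2,.15)); print(k,len(d),rect(d),d[:,2].mean())
    for k in("blue",):
        d=boxz(c,H[k],.055,.095,(.38,.65),(-.6,-.25)); print(k,len(d),rect(d) if len(d)>4 else"")
print(to(.478,-.450,.15,9.8))
E
```

```text
time: 17.6
ee_pos: [0.553, -0.0265, 0.0683]
ee_rot: [-3.14, -0.096, 0.001]
ft_force: [0.0, -0.9, -5.1]
opening: 0.0136
grip_force: 30.0
time: 18.77
ee_pos: [0.5317, -0.1831, 0.2195]
ee_rot: [3.136, 0.09, 0.002]
ft_force: [1.2, -0.6, -1.4]
opening: 0.0531
grip_force: 0.0
time: 19.27
ee_pos: [0.5108, -0.333, 0.2186]
ee_rot: [3.129, 0.262, 0.001]
ft_force: [-0.6, 0.3, -0.2]
opening: 0.0529
grip_force: 0.0
red 99 (array([0.547 , 0.0481]), array([59.2, 14. ]), -1.9) 0.09151325687908353
yellow 123 (array([ 0.5531, -0.029 ]), array([59.8, 14.3]), 2.5) 0.09045195432722895
blue 98 (array([ 0.4794, -0.4491]), array([55.8, 14. ]), 8.9)
red 105 (array([0.5476, 0.047 ]), array([59.4, 16.8]), 3.2) 0.08987558609495548
yellow 111 (array([ 0.5538, -0.0303]), array([56.8, 15.6]), 2.4) 0.08954715961974845
blue 118 (array([ 0.4772, -0.4507]), array([56.3, 11.6]), 9.4)
(array([-0.355,  0.76 ,  0.455]), np.float64(-0.0007))
```

Red and yellow are on their pads. Next is blue.

```bash
python3 -m jog '[0,0,0,-0.1,0.2,0,100, 0,0,0,-0.2,0.4,0,100, 0,0,0,-0.33,0.6,0.1,100, 0,0,0,-0.355,0.76,0.3,100, 0,0,0,-0.355,0.76,0.45,100, 0,0,0,-0.355,0.76,0.45,100, 0,0,0,-0.355,0.76,0.45,100]'
python3 - <<'E'
from h import *
print(to(.478,-.450,.052,9.8))
E
python3 -m jog '[0,0,0,0,0,0.15,100, 0,0,0,0,0,0.3,100, 0,0,0,0,0,0.45,100, 0,0,0,0,0,0.55,100, 0,0,0,0,0,0.65,100, 0,0,0,0,0,0.655,100, 0,0,0,0,0,0.655,255, 0,0,0,0,0,0.655,255, 0,0,0,0,0,0.655,255, 0,0,0,0,0,0.655,255, 0,0,0,0,0,0.655,255, 0,0,0,0,0,0.655,255, 0,0,0,0,0,0.655,255]'
python3 -m jog '[0,0,0,0,0,-0.05,255, 0,0,0,0,0,-0.2,255, 0,0,0,0,0,-0.4,255, 0,0,0,0,0,-0.6,255, 0,0,0,0,0,-0.8,255, 0,0,0,0,0,-0.95,255, 0,0,0,0,0,-1,255, 0,0,0,0,0,-1,255]'
python3 -m jog '[0,0,0,0,-0.1,0,255, 0,0,0,0,-0.25,0,255, 0,0,0.01,0.1,-0.4,0,255, 0,0,0.02,0.25,-0.6,0,255, 0,0,0.035,0.4,-0.8,0,255, 0,0,0.035,0.5,-0.95,0,255, 0,0,0.035,0.55,-1,0,255, 0,0,0.035,0.55,-1,0,255]'
python3 - <<'E'
from h import *
print(to(.5556,-.1025,.067,3.5))
E
```

```text
time: 19.95
ee_pos: [0.4786, -0.4477, 0.1498]
ee_rot: [-3.125, -0.27, 0.003]
ft_force: [0.4, 0.2, 0.6]
opening: 0.0531
grip_force: 0.0
(array([-0.005,  0.018,  0.652]), np.float64(0.0004))
time: 21.03
ee_pos: [0.4783, -0.4499, 0.0532]
ee_rot: [-3.128, -0.268, 0.001]
ft_force: [-0.7, 3.2, 2.3]
opening: 0.0138
grip_force: 5.8
time: 21.7
ee_pos: [0.4792, -0.4519, 0.205]
ee_rot: [3.126, 0.268, 0.004]
ft_force: [0.1, -0.6, -4.5]
opening: 0.0138
grip_force: 29.9
time: 22.37
ee_pos: [0.5342, -0.2852, 0.2004]
ee_rot: [-3.136, -0.102, 0.006]
ft_force: [0.5, -0.8, -5.0]
opening: 0.014
grip_force: 30.0
(array([ 0.225, -1.202,  0.893]), np.float64(0.0013))
```

```bash
python3 -m jog '[0,0,0,0.05,-0.2,0,255, 0,0,0,0.1,-0.4,0,255, 0,0,0,0.15,-0.6,0,255, 0,0,0,0.2,-0.8,0,255, 0,0,0,0.225,-0.95,0,255, 0,0,0,0.225,-1,0,255, 0,0,0,0.225,-1,0.05,255, 0,0,0,0.225,-1,0.1,255]'
python3 -m jog '[0,0,0,0,-0.1,0.1,255, 0,0,0,0,-0.2,0.25,255, 0,0,0,0,-0.2,0.4,255, 0,0,0,0,-0.2,0.5,255, 0,0,0,0,-0.2,0.55,255, 0,0,0,0,-0.2,0.55,255, 0,0,0,0,-0.2,0.55,255]'
python3 - <<'E'
from h import *
print(to(.5556,-.1025,.0675,3.5))
E
```

```text
time: 23.03
ee_pos: [0.5588, -0.1385, 0.187]
ee_rot: [3.139, 0.097, -0.0]
ft_force: [-0.2, 0.1, -4.9]
opening: 0.0141
grip_force: 30.0
time: 23.62
ee_pos: [0.5571, -0.1087, 0.1048]
ee_rot: [3.14, 0.094, -0.001]
ft_force: [0.3, 0.1, -3.0]
opening: 0.0137
grip_force: 30.0
(array([-0.007, -0.042,  0.249]), np.float64(-0.0005))
```

```bash
python3 -m jog '[0,0,0,-0.007,-0.042,0.06,255, 0,0,0,-0.007,-0.042,0.12,255, 0,0,0,-0.007,-0.042,0.17,255, 0,0,0,-0.007,-0.042,0.21,255, 0,0,0,-0.007,-0.042,0.235,255, 0,0,0,-0.007,-0.042,0.25,255, 0,0,0,-0.007,-0.042,0.25,255]'
python3 -m jog '[0,0,0,0,0,0,200, 0,0,0,0,0,0,150, 0,0,0,0,0,0,100, 0,0,0,0,0,0,100, 0,0,0,0,0,0,100, 0,0,0,0,0,-0.1,100, 0,0,0,0,0,-0.3,100, 0,0,0,0,0,-0.55,100, 0,0,0,0,0,-0.8,100, 0,0,0,-0.2,-0.1,-1,150, 0,0,0,-0.4,-0.2,-1,255, 0,0,0,-0.6,-0.3,-1,255, 0,0,0,-0.8,-0.44,-1,255, 0,0,0,-0.8,-0.44,-1,255, 0,0,0,-0.8,-0.44,-1,255]'
python3 - <<'E'
from h import *
for n in("scene","side"):
    p=arm.get_image(n);c=cloud_img(p);H=hues(p)
    for k in("red","yellow","blue"):
        d=boxz(c,H[k],.07,.11,(.45,.63),(-.2,.15)); print(k,len(d),rect(d) if len(d)>4 else"",d[:,2].mean())
    d=boxz(c,np.ones(p["depth"].shape,bool),.068,.09,(.4,.52),(-.14,.08)); print("face",np.percentile(d[:,0],[1,5,10]) if len(d) else "")
    if n=="side": cv2.imwrite(f"pics/{n}3.png",p["image"][100:320,100:420])
print(to(.435,-.033,.075,3.5))
E
```

```text
time: 24.2
ee_pos: [0.5553, -0.1009, 0.0673]
ee_rot: [-3.14, -0.096, 0.001]
ft_force: [0.0, 0.5, -4.3]
opening: 0.014
grip_force: 30.0
time: 25.45
ee_pos: [0.4297, -0.0413, 0.2183]
ee_rot: [-3.14, -0.098, 0.001]
ft_force: [0.7, 0.0, 0.4]
opening: 0.0209
grip_force: 0.0
red 96 (array([0.5472, 0.048 ]), array([57.8, 13.8]), 2.3) 0.09185056260559539
yellow 123 (array([ 0.5533, -0.029 ]), array([60.1, 14.2]), 4.0) 0.09055801650011898
blue 96 (array([ 0.5551, -0.1035]), array([57.1, 12.7]), 3.2) 0.09240345375983354
face [0.47333633 0.47445327 0.47546688]
red 0  nan
yellow 113 (array([ 0.5545, -0.0313]), array([56.9, 14.8]), 1.9) 0.08951762283046329
blue 89 (array([ 0.5548, -0.1059]), array([56., 13.]), 4.6) 0.0906537404628867
face [0.46131502 0.46229511 0.46336835]
(array([ 0.013, -0.067,  0.957]), np.float64(0.0001))<stdin>:5: RuntimeWarning: Mean of empty slice.
  ret = ret.dtype.type(ret / rcount)
```

View pics/side3.png

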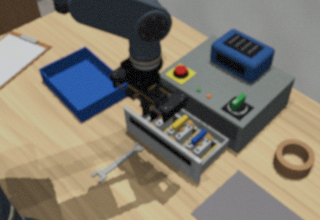

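The side crop shows yellow at (183,123), blue at (200,135) and red hidden behind the arm, all inside the tray. Next I'll lower in front of the panel and push.

```bash
python3 -m jog '[0,0,0,0,-0.067,0.2,255, 0,0,0,0,-0.067,0.4,255, 0,0,0,0,-0.067,0.6,255, 0,0,0,0,-0.067,0.8,255, 0,0,0,0,-0.067,0.96,255, 0,0,0,0,-0.067,0.96,255, 0,0,0,0,-0.067,0.96,255]'
python3 -m jog '[0,0,0,0.02,0,0,255, 0,0,0,0.04,0,0,255, 0,0,0,0.06,0,0,255, 0,0,0,0.08,0,0,255, 0,0,0,0.1,0,0,255, 0,0,0,0.12,0,0,255, 0,0,0,0.14,0,0,255]'
python3 -m jog '[0,0,0,0.02,0,0,255, 0,0,0,0.04,0,0,255, 0,0,0,0.06,0,0,255, 0,0,0,0.08,0,0,255, 0,0,0,0.1,0,0,255, 0,0,0,0.12,0,0,255, 0,0,0,0.14,0,0,255]'
```

```text
time: 26.13
ee_pos: [0.4318, -0.0329, 0.0728]
ee_rot: [-3.139, -0.095, 0.003]
ft_force: [-0.8, -1.0, 0.4]
opening: 0.0006
grip_force: 0.0
time: 26.72
ee_pos: [0.4526, -0.0311, 0.0743]
ee_rot: [3.14, 0.096, 0.001]
ft_force: [0.0, 0.3, -0.3]
opening: 0.0005
grip_force: 0.0
time: 27.3
ee_pos: [0.4696, -0.0293, 0.0734]
ee_rot: [-3.138, -0.097, 0.012]
ft_force: [-6.1, -2.2, 4.0]
opening: 0.0005
grip_force: 3.1
```

```bash
python3 -m jog '[0,0,0,0.02,0,0,255, 0,0,0,0.05,0,0,255, 0,0,0,0.09,0,0,255, 0,0,0,0.13,0,0,255, 0,0,0,0.17,0,0,255, 0,0,0,0.21,0,0,255, 0,0,0,0.25,0,0,255, 0,0,0,0.29,0,0,255, 0,0,0,0.33,0,0,255, 0,0,0,0.37,0,0,255, 0,0,0,0.41,0,0,255, 0,0,0,0.45,0,0,255, 0,0,0,0.49,0,0,255, 0,0,0,0.53,0,0,255, 0,0,0,0.57,0,0,255, 0,0,0,0.61,0,0,255, 0,0,0,0.65,0,0,255, 0,0,0,0.69,0,0,255, 0,0,0,0.72,0,0,255, 0,0,0,0.74,0,0,255]'
python3 - <<'E'
from h import *
s=arm.get_state();p=arm.get_image("scene");c=cloud_img(p)
d=boxz(c,np.ones(p["depth"].shape,bool),.098,.111,(.5,.628),(-.25,.25)); print("panel top",len(d),rect(d) if len(d)>4 else "")
E
```

```text
time: 28.97
ee_pos: [0.5796, -0.0222, 0.0731]
ee_rot: [-3.138, -0.097, 0.016]
ft_force: [-6.6, 0.2, 3.8]
opening: 0.0003
grip_force: 3.6
panel top 584 (array([ 0.5988, -0.0223]), array([295.5,  19.1]), -86.1)
```

```bash
python3 -m jog '[0,0,0,0.02,0,0,255, 0,0,0,0.04,0,0,255, 0,0,0,0.06,0,0,255, 0,0,0,0.08,0,0,255, 0,0,0,0.1,0,0,255, 0,0,0,0.12,0,0,255, 0,0,0,0.14,0,0,255, 0,0,0,0.16,0,0,255, 0,0,0,0.17,0,0,255]'
python3 -m jog '[0,0,0,0.01,0,0,255, 0,0,0,0.02,0,0,255]'
python3 -m jog '[0,0,0,0.01,0,0,255, 0,0,0,0.02,0,0,255]'
```

```text
time: 29.77
ee_pos: [0.6025, -0.0206, 0.0727]
ee_rot: [-3.138, -0.097, 0.023]
ft_force: [-6.6, 0.8, 1.1]
opening: 0.0004
grip_force: 3.3
time: 29.93
ee_pos: [0.6072, -0.0203, 0.0726]
ee_rot: [-3.138, -0.097, 0.018]
ft_force: [-7.6, -1.2, 2.3]
opening: 0.0001
grip_force: 3.5
time: 30.1
ee_pos: [0.6086, -0.0202, 0.0726]
ee_rot: [-3.138, -0.098, 0.024]
ft_force: [-11.9, -2.1, 8.4]
opening: 0.0005
grip_force: 6.3
```

```bash
for i in 1; do :; done; python3 -m jog '[0,0,0,0.01,0,0,255, 0,0,0,0.02,0,0,255, 0,0,0,0.03,0,0,255, 0,0,0,0.03,0,0,255]'
python3 -m jog '[0,0,0,0.01,0,0,255, 0,0,0,0.02,0,0,255, 0,0,0,0.02,0,0,255]'
```

```text
time: 30.43
ee_pos: [0.6086, -0.0202, 0.0725]
ee_rot: [-3.137, -0.099, 0.039]
ft_force: [-18.1, -2.8, 12.0]
opening: 0.0005
grip_force: 9.2
time: 30.68
ee_pos: [0.6086, -0.0201, 0.0724]
ee_rot: [-3.137, -0.1, 0.05]
ft_force: [-23.7, -4.6, 15.8]
opening: 0.0001
grip_force: 11.8
```

```bash
python3 - <<'E'
from h import *
for n in("scene","side"):
    p=arm.get_image(n);c=cloud_img(p)
    d=boxz(c,np.ones(p["depth"].shape,bool),.098,.111,(.5,.64),(-.25,.25)); print("panel top",len(d),rect(d) if len(d)>4 else "")
    b=boxz(c,hues(p)["red"],.125,.16,(.55,.8),(0,.2)); print("btn z",np.percentile(b[:,2],90) if len(b) else "")
    if n=="scene": cv2.imwrite("pics/s4.png",cv2.resize(p["image"][130:380,170:420],(700,700)[:2] and (600,600)))
E
python3 -m jog '[0,0,0,-0.02,0,0,255, 0,0,0,-0.05,0,0,255, 0,0,0,-0.1,0,0,255]'
python3 - <<'E'
from h import *
p=arm.get_image("scene");c=cloud_img(p)
d=boxz(c,np.ones(p["depth"].shape,bool),.098,.111,(.5,.64),(-.25,.25)); print("panel top",len(d),rect(d) if len(d)>4 else "")
E
```

```text
panel top 57 (array([ 0.6234, -0.0198]), array([289.7,   7.9]), -86.4)
btn z 0.1436289704107439
panel top 179 (array([ 0.6175, -0.0149]), array([308.9,  37.5]), -87.4)
btn z 
time: 31.03
ee_pos: [0.605, -0.0209, 0.0728]
ee_rot: [-3.139, -0.096, 0.009]
ft_force: [-1.9, 0.3, -0.6]
opening: 0.0006
grip_force: 1.0
panel top 224 (array([ 0.6204, -0.021 ]), array([292.2,  15. ]), -86.4)
```

View pics/s4.png

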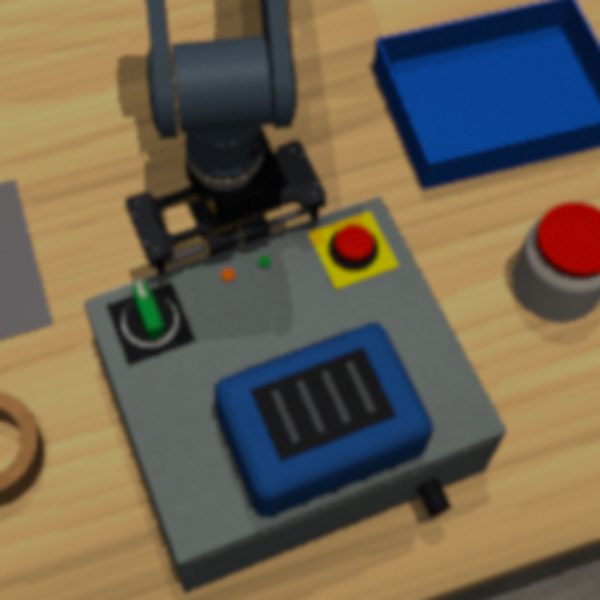

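The tray panel is flush with the station front, and the button is up at (352,245) in the crop. The contact force dropped to about 2 N after a 4 mm retreat, so it looks latched. I'll back off, check, and go to the switch.

```bash
python3 -m jog '[0,0,0,-0.1,0,0,255, 0,0,0,-0.2,0,0,200, 0,0,0,-0.25,0,-0.2,150, 0,0,0,-0.25,0,-0.4,100, 0,0,0,-0.25,0,-0.6,60, 0,0,0,-0.25,0,-0.8,30, 0,0,0,-0.25,0,-1,0, 0,0,0,-0.1,0.3,-1,0, 0,0,0,0.2,0.5,-1,0, 0,0,0,0.45,0.75,-1,0, 0,0,0,0.45,0.75,-1,0, 0,0,0,0.45,0.75,-1,0]'
python3 - <<'E'
from h import *
for n in ("scene","side"):
    p=arm.get_image(n);c=cloud_img(p);A=np.ones(p["depth"].shape,bool)
    d=boxz(c,A,.098,.111,(.4,.64),(-.25,.25)); print("panel top",len(d),rect(d) if len(d)>4 else "")
    d=boxz(c,hues(p)["green"],.14,.18,(.55,.8),(-.3,.0)); print("sw",len(d),rect(d) if len(d)>4 else "",d[:,2].max() if len(d) else "")
print(to(.690,-.128,.132,3.5))
E
```

```text
time: 32.08
ee_pos: [0.688, -0.1353, 0.224]
ee_rot: [3.136, 0.091, 0.014]
ft_force: [-0.1, 0.5, -0.6]
opening: 0.066
grip_force: 0.0
panel top 260 (array([ 0.6225, -0.0209]), array([292.1,  10.5]), -86.6)
sw 41 (array([ 0.7079, -0.1252]), array([15.1, 14.3]), 7.5) 0.16647991905465165
panel top 422 (array([ 0.6267, -0.014 ]), array([311.7,  20.6]), -87.2)
sw 20 (array([ 0.6927, -0.1323]), array([36.9, 10.3]), 8.5) 0.16455685485052396
(array([ 0.048, -0.015,  0.608]), np.float64(-0.0004))
```

```bash
python3 -m jog '[0,0,0,0.03,-0.015,0.2,0, 0,0,0,0.03,-0.015,0.35,0, 0,0,0,0.03,-0.015,0.45,0, 0,0,0,0.03,-0.015,0.55,0, 0,0,0,0.03,-0.015,0.595,0, 0,0,0,0.03,-0.015,0.595,0]'
python3 - <<'E'
from h import *
print(to(.690,-.128,.134,3.5))
E
python3 -m jog '[0,0,0,0,0,0,255, 0,0,0,0,0,0,255, 0,0,0,0,0,0,255, 0,0,0,0,0,0,255, 0,0,0,0,0,0,255, 0,0,0,0,0,0,255, 0,0,0,0,0,0,255, 0,0,0,0,0,0,255, 0,0,0,0,0,0,255]'
```

```text
time: 32.68
ee_pos: [0.6844, -0.1256, 0.1328]
ee_rot: [-3.138, -0.098, 0.007]
ft_force: [-0.4, 0.4, -0.9]
opening: 0.0868
grip_force: 0.0
(array([ 0.036,  0.018, -0.008]), np.float64(0.0004))
time: 33.43
ee_pos: [0.6872, -0.1272, 0.1365]
ee_rot: [3.14, 0.096, 0.004]
ft_force: [-1.1, 1.4, 5.2]
opening: 0.0347
grip_force: 2.6
```

```bash
python3 -m jog '[0,0,0,0,0,-0.02,255, 0,0,0,0,0,-0.03,255, 0,0,0,0,0,-0.03,255, 0,0,0,0,0,-0.03,255, 0,0,0,0,0,-0.03,255, 0,0,0,0,0,-0.03,255, 0,0,0,0,0,-0.03,255]'
python3 - <<'E'
from h import *
p=arm.get_image("side"); cv2.imwrite("pics/side5.png",cv2.resize(p["image"][120:280,240:440],(800,600) and (750,600)))
s=arm.get_state();print(s["ft_force"],s["wrist_torque"])
E
```

```text
time: 34.02
ee_pos: [0.6863, -0.1251, 0.1396]
ee_rot: [-3.137, -0.096, 0.0]
ft_force: [-0.4, 5.7, 3.4]
opening: 0.0159
grip_force: 30.0
[-0.67469554  5.26968703  3.1686574 ] [0.9006263  0.17186686 0.08045998]
```

View pics/side5.png

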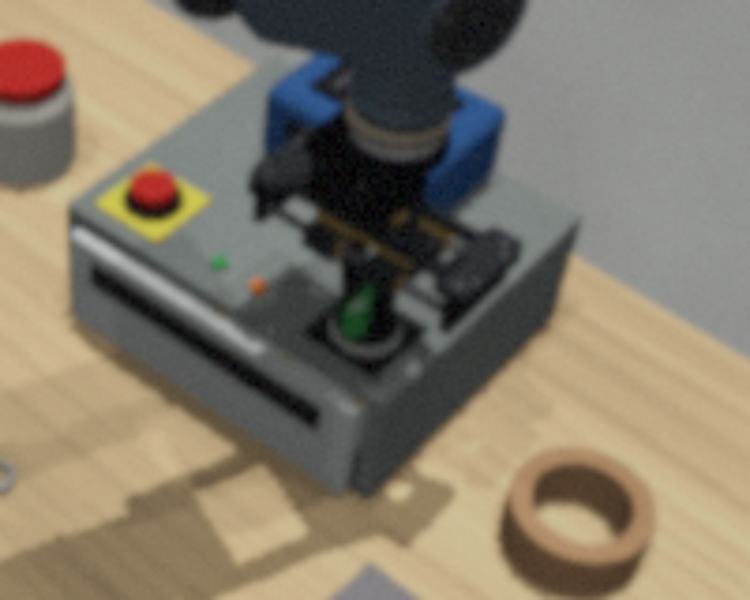

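```bash
python3 -m jog '[0,0,0.03,0,-0.01,0,255, 0,0,0.06,0.002,-0.015,0,255, 0,0,0.1,0.004,-0.018,0,255, 0,0,0.135,0.006,-0.02,0,255, 0,0,0.17,0.008,-0.022,0,255, 0,0,0.2,0.01,-0.025,0,255, 0,0,0.23,0.01,-0.027,0,255, 0,0,0.26,0.01,-0.03,0,255, 0,0,0.29,0.01,-0.03,0,255, 0,0,0.31,0.01,-0.03,0,255, 0,0,0.325,0.01,-0.03,0,255, 0,0,0.325,0.01,-0.03,0,255, 0,0,0.325,0.01,-0.03,0,255]'
python3 - <<'E'
from h import *
s=arm.get_state();print(s["ft_force"],s["wrist_torque"],s["joints"])
p=arm.get_image("scene");c=cloud_img(p)
d=boxz(c,hues(p)["green"],.135,.18,(.55,.8),(-.3,.0)); print("sw",len(d),rect(d) if len(d)>4 else "")
E
```

```text
time: 35.15
ee_pos: [0.6876, -0.1224, 0.1396]
ee_rot: [-2.788, 1.447, 0.0]
ft_force: [-1.1, 1.3, 5.2]
opening: 0.0158
grip_force: 30.0
[-1.10685571  1.33059844  5.151904  ] [0.40495279 0.31118481 0.39960629] [-3.35741853e-01  7.16268558e-01  1.30304574e+00  4.39156913e-05
  1.12234945e+00  2.19243589e+00]
sw 0
```

```bash
python3 -m jog '[0,0,0.005,0,0,0,255, 0,0,0.005,0,0,0,255, 0,0,0.005,0,0,0,255, 0,0,0,0,0,0,255, 0,0,-0.04,0,0,0,255, 0,0,-0.08,0.01,0.02,0,255, 0,0,-0.12,0.01,0.02,0,255, 0,0,-0.16,0.01,0.02,0,255, 0,0,-0.2,0.01,0.02,0,255, 0,0,-0.24,0.01,0.02,0,255, 0,0,-0.28,0.01,0.02,0,255, 0,0,-0.32,0.015,0.02,0,255, 0,0,-0.323,0.015,0.02,0,255, 0,0,-0.323,0.015,0.02,0,255]'
python3 -m jog '[0,0,0,0,0,0,150, 0,0,0,0,0,0,100, 0,0,0,0,0,0,80, 0,0,0,0,0,0,80, 0,0,0,0,0,0,80, 0,0,0,0,0,-0.1,80, 0,0,0,0,0,-0.3,80, 0,0,0,0,0,-0.5,255, 0,0,0,0,-0.2,-0.6,255, 0,0,0,0,-0.45,-0.6,255, 0,0,0,0,-0.7,-0.6,255, 0,0,0,0,-1,-0.6,255, 0,0,0,0,-1,-0.6,255, 0,0,0,0,-1,-0.6,255]'
python3 - <<'E'
from h import *
p=arm.get_image("scene");c=cloud_img(p);H=hues(p)
d=boxz(c,H["green"],.135,.18,(.55,.8),(-.3,.0)); print("sw",len(d),rect(d) if len(d)>4 else "")
d=boxz(c,np.ones(p["depth"].shape,bool),.098,.111,(.4,.64),(-.25,.25)); print("panel top",len(d),rect(d) if len(d)>4 else "")
print(to(.678,.0905,.142,3.5))
E
```

```text
time: 36.37
ee_pos: [0.6864, -0.125, 0.1396]
ee_rot: [-3.138, -0.086, 0.0]
ft_force: [-1.8, 4.8, 6.0]
opening: 0.0155
grip_force: 30.0
time: 37.53
ee_pos: [0.6777, 0.0265, 0.2291]
ee_rot: [-3.14, -0.093, 0.0]
ft_force: [1.1, -0.5, -0.4]
opening: 0.021
grip_force: 0.0
sw 118 (array([ 0.6911, -0.1254]), array([48.1, 18. ]), 3.9)
panel top 245 (array([ 0.6233, -0.0205]), array([292.6,  10.8]), -86.7)
(array([ 0.024, -0.44 ,  0.58 ]), np.float64(-0.0012))
```

```bash
python3 -m jog '[0,0,0,0.024,-0.22,0,255, 0,0,0,0.024,-0.44,0.1,255, 0,0,0,0.024,-0.44,0.3,255, 0,0,0,0.024,-0.44,0.45,255, 0,0,0,0.024,-0.44,0.53,255, 0,0,0,0.024,-0.44,0.55,255, 0,0,0,0.024,-0.44,0.57,255, 0,0,0,0.024,-0.44,0.59,255, 0,0,0,0.024,-0.44,0.61,255, 0,0,0,0.024,-0.44,0.625,255, 0,0,0,0.024,-0.44,0.635,255, 0,0,0,0.024,-0.44,0.635,255]'
python3 -m jog '[0,0,0,0,0,-0.1,255, 0,0,0,0,0,-0.4,255, 0,0,0,0,0,-0.6,200, 0,0,0,-0.2,0,-0.6,150, 0,0,0,-0.4,0,-0.6,100, 0,0,0,-0.6,0.1,-0.6,100, 0,0,0,-0.6,0.1,-0.6,100, 0,0,0,-0.6,0.1,-0.6,100, 0,0,0,-0.6,0.1,-0.6,100, 0,0,0,-0.6,0.1,-0.6,100, 0,0,0,-0.6,0.1,-0.6,100, 0,0,0,-0.6,0.1,-0.6,100, 0,0,0,-0.6,0.1,-0.6,100]'
cat > look.py <<'E'
from h import *
for n in("scene","side"):
    p=arm.get_image(n);c=cloud_img(p);H=hues(p)
    for k in("red","yellow","blue"):
        d=boxz(c,H[k],.075 if k!="blue" else .075,.11,(.4,.64),(-.2,.15)); print(n,k,len(d),*(rect(d) if len(d)>4 else ()))
    d=boxz(c,np.ones(p["depth"].shape,bool),.098,.111,(.4,.64),(-.25,.25)); print("panel top",len(d),rect(d) if len(d)>4 else "")
E
python3 look.py; python3 -c "
from h import *
print(to(.5475,.048,.15,3.5))"
```

```text
time: 38.58
ee_pos: [0.6794, 0.0887, 0.1353]
ee_rot: [3.139, 0.086, 0.005]
ft_force: [-0.3, -2.4, 4.1]
opening: 0.0006
grip_force: 2.1
time: 39.67
ee_pos: [0.5898, 0.0699, 0.2237]
ee_rot: [-3.14, -0.087, -0.0]
ft_force: [-0.7, 0.3, 0.4]
opening: 0.0521
grip_force: 0.0
scene red 20 [0.5311 0.0466] [17.4  9.2] 5.5
scene yellow 126 [ 0.5581 -0.0286] [58.1 14.8] 1.9
scene blue 92 [ 0.5586 -0.1029] [57.5 12.6] 3.2
panel top 397 (array([ 0.4808, -0.03  ]), array([293.5,  16.9]), -86.9)
side red 92 [0.5445 0.0453] [52.1 12.5] 1.6
side yellow 118 [ 0.5524 -0.0312] [56.8 14.8] 1.5
side blue 88 [ 0.5541 -0.1073] [54.4 14.1] 9.7
panel top 472 (array([ 0.5552, -0.0184]), array([310.4, 172. ]), -86.6)
(array([-0.287,  0.13 ,  0.491]), np.float64(-0.0019))
```

```bash
python3 -m jog '[0,0,0,-0.15,0.07,0,100, 0,0,0,-0.29,0.14,0,100, 0,0,0,-0.29,0.14,0.2,100, 0,0,0,-0.29,0.14,0.4,100, 0,0,0,-0.29,0.14,0.5,100, 0,0,0,-0.29,0.14,0.5,100, 0,0,0,-0.29,0.14,0.5,100]'
python3 look.py; python3 -c "
from h import *
print(to(.546,.047,.0675,3))"
```

```text
time: 40.35
ee_pos: [0.5466, 0.0464, 0.1484]
ee_rot: [-3.14, -0.086, 0.003]
ft_force: [1.4, -0.8, 0.5]
opening: 0.0529
grip_force: 0.0
scene red 30 [0.5675 0.049 ] [13.5 13.1] -19.0
scene yellow 127 [ 0.5544 -0.0289] [57.6 14.9] 3.2
scene blue 91 [ 0.5536 -0.1034] [57.9 12.3] 2.7
panel top 292 (array([ 0.4973, -0.0451]), array([265.2,  53.7]), 88.9)
side red 99 [0.5464 0.0454] [58.7 13.1] 4.1
side yellow 115 [ 0.5533 -0.0316] [56.4 15.9] 1.8
side blue 89 [ 0.5544 -0.1069] [58.5 13.5] 7.6
panel top 470 (array([ 0.5562, -0.0191]), array([309. , 173.3]), -86.4)
(array([-0.015, -0.006,  0.55 ]), np.float64(0.0009))
```

```bash
python3 -m jog '[0,0,0,0,0,0.12,100, 0,0,0,0,0,0.25,100, 0,0,0,0,0,0.37,100, 0,0,0,0,0,0.46,100, 0,0,0,0,0,0.53,100, 0,0,0,0,0,0.54,100, 0,0,0,0,0,0.54,255, 0,0,0,0,0,0.54,255, 0,0,0,0,0,0.54,255, 0,0,0,0,0,0.54,255, 0,0,0,0,0,0.54,255, 0,0,0,0,0,0.54,255, 0,0,0,0,0,0.54,255, 0,0,0,0,0,0.54,255]'
python3 -m jog '[0,0,0,0,0,-0.05,255, 0,0,0,0,0,-0.2,255, 0,0,0,0,0,-0.4,255, 0,0,0,0,0,-0.6,255, 0,0,0,0,0,-0.8,255, 0,0,0,0,0,-0.95,255, 0,0,0,0,0,-1,255]'
python3 -m jog '[0,0,0,0,-0.2,0,255, 0,0,0,0,-0.4,0,255, 0,0,0.01,-0.05,-0.6,0,255, 0,0,0.02,-0.1,-0.8,0,255, 0,0,0.036,-0.2,-1,0,255]'
python3 -m jog '[0,0,0,0,-0.2,0,255, 0,0,0,0,-0.4,0,255, 0,0,0,-0.05,-0.6,0,255, 0,0,0,-0.1,-0.8,0,255, 0,0,0,-0.2,-0.95,0,255, 0,0,0,-0.2,-1,0,255, 0,0,0,-0.2,-1,0,255]'
python3 -c "
from h import *
print(to(.485,.438,.056,-3))"
```

```text
time: 41.62
ee_pos: [0.5465, 0.0464, 0.0677]
ee_rot: [3.14, 0.087, -0.001]
ft_force: [0.4, 0.4, -3.6]
opening: 0.0137
grip_force: 29.9
time: 42.2
ee_pos: [0.5485, 0.0461, 0.2215]
ee_rot: [3.139, 0.087, 0.01]
ft_force: [1.4, 0.7, -3.5]
opening: 0.0137
grip_force: 29.9
time: 42.62
ee_pos: [0.5087, 0.1954, 0.2166]
ee_rot: [3.14, -0.096, -0.001]
ft_force: [0.4, 1.1, -3.9]
opening: 0.0136
grip_force: 30.0
time: 43.2
ee_pos: [0.4855, 0.3475, 0.2162]
ee_rot: [3.139, -0.086, -0.004]
ft_force: [0.5, 0.7, -4.6]
opening: 0.0138
grip_force: 30.0
(array([-0.033, -0.604,  1.067]), np.float64(-0.0007))
```

```bash
python3 -m jog '[0,0,0,-0.02,-0.2,0,255, 0,0,0,-0.033,-0.4,0,255, 0,0,0,-0.033,-0.604,0,255, 0,0,0,-0.033,-0.604,0.1,255, 0,0,0,-0.033,-0.604,0.3,255, 0,0,0,-0.033,-0.604,0.5,255, 0,0,0,-0.033,-0.604,0.65,255, 0,0,0,-0.033,-0.604,0.75,255, 0,0,0,-0.033,-0.604,0.75,255, 0,0,0,-0.033,-0.604,0.75,255]'
python3 -c "
from h import *
print(to(.485,.438,.055,-3))"
python3 -m jog '[0,0,0,0,0,0.05,255, 0,0,0,0,0,0.1,255, 0,0,0,0,0,0.15,255, 0,0,0,0,0,0.2,255, 0,0,0,0,0,0.24,255, 0,0,0,0,0,0.27,255, 0,0,0,0,0,0.3,255, 0,0,0,0,0,0.3,255, 0,0,0,0,0,0.3,255]'
python3 -c "
from h import *
print(to(.485,.438,.055,-3))"
```

```text
time: 44.03
ee_pos: [0.4875, 0.4348, 0.1037]
ee_rot: [3.137, -0.093, -0.005]
ft_force: [1.0, 0.7, -4.8]
opening: 0.0138
grip_force: 30.0
(array([-0.017, -0.021,  0.325]), np.float64(-0.0022))
time: 44.78
ee_pos: [0.4876, 0.4367, 0.0601]
ee_rot: [3.14, -0.091, -0.001]
ft_force: [0.8, -0.5, -4.8]
opening: 0.0139
grip_force: 30.0
(array([-0.018, -0.008,  0.034]), np.float64(-0.0018))
```

```bash
python3 -m jog '[0,0,0,0,0,0.015,255, 0,0,0,0,0,0.03,255, 0,0,0,0,0,0.038,255, 0,0,0,0,0,0.038,255]'
python3 -m jog '[0,0,0,0,0,0,200, 0,0,0,0,0,0,150, 0,0,0,0,0,0,100, 0,0,0,0,0,0,100, 0,0,0,0,0,0,100, 0,0,0,0,0,-0.1,100, 0,0,0,0,0,-0.3,100, 0,0,0,0,0,-0.55,100, 0,0,0,0,0,-0.8,100, 0,0,0,0,0,-1,100, 0,0,0,0,0.2,-1,100, 0,0,0,0,0.4,-1,100, 0,0,0,0,0.7,-1,100, 0,0,0,0,1,-1,100]'
python3 -m jog '[0,0,0,0,0.25,0,100, 0,0,0,0.1,0.5,0,100, 0,0,0,0.2,0.75,0,100, 0,0,0,0.25,1,0,100]'
python3 -m jog '[0,0,0,0,0.25,-0.1,100, 0,0,-0.02,0.1,0.5,-0.1,100, 0,0,-0.035,0.2,0.75,-0.1,100, 0,0,-0.035,0.25,1,-0.1,100, 0,0,-0.035,0.25,1,-0.1,100, 0,0,-0.035,0.25,1,-0.1,100]'
python3 look.py; python3 -c "
from h import *
for n in('scene','side'):
    p=arm.get_image(n);c=cloud_img(p);d=boxz(c,hues(p)['red'],.04,.1,(.38,.6),(.2,.55));print(len(d),rect(d),d[:,2].max())
print(to(.553,-.0295,.0675,3))"
```

```text
time: 45.12
ee_pos: [0.4879, 0.437, 0.0553]
ee_rot: [-3.14, 0.091, -0.001]
ft_force: [-1.0, 0.4, -1.7]
opening: 0.0138
grip_force: 30.0
time: 46.28
ee_pos: [0.4791, 0.2928, 0.2052]
ee_rot: [-3.14, 0.088, -0.002]
ft_force: [0.7, -0.6, 0.9]
opening: 0.0531
grip_force: 0.0
time: 46.62
ee_pos: [0.5098, 0.1398, 0.2053]
ee_rot: [-3.14, 0.091, -0.005]
ft_force: [0.2, 0.5, 0.5]
opening: 0.0529
grip_force: 0.0
time: 47.12
ee_pos: [0.5373, -0.0124, 0.2198]
ee_rot: [-3.141, -0.074, -0.001]
ft_force: [0.2, 0.5, -0.8]
opening: 0.0526
grip_force: 0.0
scene red 0
scene yellow 124 [ 0.5538 -0.0291] [57.2 14. ] 3.7
scene blue 92 [ 0.5546 -0.1036] [56.7 12.3] 1.8
panel top 522 (array([ 0.5036, -0.0288]), array([294.6,  70.4]), -86.3)
side red 0
side yellow 118 [ 0.5542 -0.0313] [58.9 15.5] 0.8
side blue 87 [ 0.5527 -0.1069] [56.3 11.7] 6.9
panel top 463 (array([ 0.5529, -0.0194]), array([310.7, 166.2]), -86.7)
72 (array([0.487 , 0.4321]), array([55.4, 10.9]), -3.8) 0.08276491667931452
83 (array([0.4866, 0.4335]), array([55.8, 19.5]), 2.5) 0.08272583126711108
(array([0.105, 0.145, 1.014]), np.float64(0.0004))
```

Red is standing in the bin. Yellow next.

```bash
python3 -m jog '[0,0,0,0.105,0.13,0,100, 0,0,0,0.105,0.13,0.2,100, 0,0,0,0.105,0.13,0.4,100, 0,0,0,0.105,0.13,0.5,100, 0,0,0,0.105,0.13,0.5,100]'
python3 -c "
from h import *
print(to(.553,-.0295,.0675,3))"
python3 -m jog '[0,0,0,0,0,0.12,100, 0,0,0,0,0,0.25,100, 0,0,0,0,0,0.37,100, 0,0,0,0,0,0.46,100, 0,0,0,0,0,0.5,100, 0,0,0,0,0,0.51,100, 0,0,0,0,0,0.51,255, 0,0,0,0,0,0.51,255, 0,0,0,0,0,0.51,255, 0,0,0,0,0,0.51,255, 0,0,0,0,0,0.51,255, 0,0,0,0,0,0.51,255, 0,0,0,0,0,0.51,255, 0,0,0,0,0,0.51,255]'
```

```text
time: 47.73
ee_pos: [0.5505, -0.0265, 0.1413]
ee_rot: [-3.138, -0.085, 0.013]
ft_force: [-0.4, 0.8, -0.8]
opening: 0.0529
grip_force: 0.0
(array([0.02 , 0.022, 0.492]), np.float64(0.0006))
time: 48.9
ee_pos: [0.5535, -0.0285, 0.0683]
ee_rot: [-3.14, -0.081, 0.0]
ft_force: [0.0, 1.7, 0.2]
opening: 0.0138
grip_force: 29.9
```

```bash
python3 -m jog '[0,0,0,0,0,-0.05,255, 0,0,0,0,0,-0.2,255, 0,0,0,0,0,-0.4,255, 0,0,0,0,0,-0.6,255, 0,0,0,0,0,-0.8,255, 0,0,0,0,0,-0.95,255, 0,0,0,0,0,-1,255]'
python3 -m jog '[0,0,0,0,-0.2,0,255, 0,0,0,0,-0.4,0,255, 0,0,0.01,-0.05,-0.6,0,255, 0,0,0.02,-0.1,-0.8,0,255, 0,0,0.035,-0.25,-1,0,255]'
python3 -m jog '[0,0,0,0,-0.2,0,255, 0,0,0,0,-0.4,0,255, 0,0,0,-0.05,-0.6,0,255, 0,0,0,-0.1,-0.8,0,255, 0,0,0,-0.2,-0.95,0,255, 0,0,0,-0.25,-1,0,255, 0,0,0,-0.25,-1,0,255, 0,0,0,-0.25,-1,0,255]'
python3 -c "
from h import *
print(to(.481,.359,.055,-3))"
```

```text
time: 49.48
ee_pos: [0.555, -0.0294, 0.2216]
ee_rot: [3.139, 0.082, 0.009]
ft_force: [1.7, -0.1, -5.0]
opening: 0.0135
grip_force: 29.9
time: 49.9
ee_pos: [0.5101, 0.1199, 0.217]
ee_rot: [-3.14, 0.096, -0.004]
ft_force: [1.6, 0.3, -4.2]
opening: 0.0135
grip_force: 30.0
time: 50.57
ee_pos: [0.4784, 0.2704, 0.217]
ee_rot: [3.138, -0.089, -0.004]
ft_force: [0.6, -0.4, -4.9]
opening: 0.0132
grip_force: 30.0
(array([-0.014, -0.593,  1.078]), np.float64(-0.0013))
```

```bash
python3 -m jog '[0,0,0,-0.01,-0.2,0,255, 0,0,0,-0.01,-0.4,0,255, 0,0,0,-0.01,-0.593,0,255, 0,0,0,-0.01,-0.593,0.1,255, 0,0,0,-0.01,-0.593,0.3,255, 0,0,0,-0.01,-0.593,0.5,255, 0,0,0,-0.01,-0.593,0.65,255, 0,0,0,-0.01,-0.593,0.75,255, 0,0,0,-0.01,-0.593,0.75,255, 0,0,0,-0.01,-0.593,0.75,255]'
python3 -m jog '[0,0,0,0,0,0.05,255, 0,0,0,0,0,0.1,255, 0,0,0,0,0,0.15,255, 0,0,0,0,0,0.2,255, 0,0,0,0,0,0.24,255, 0,0,0,0,0,0.27,255, 0,0,0,0,0,0.3,255, 0,0,0,0,0,0.32,255, 0,0,0,0,0,0.33,255, 0,0,0,0,0,0.335,255, 0,0,0,0,0,0.335,255]'
```

```text
time: 51.4
ee_pos: [0.4836, 0.3581, 0.1045]
ee_rot: [3.138, -0.094, -0.003]
ft_force: [0.6, 0.2, -4.9]
opening: 0.0139
grip_force: 30.0
time: 52.32
ee_pos: [0.4832, 0.36, 0.0563]
ee_rot: [-3.14, 0.091, -0.0]
ft_force: [-1.9, -0.4, 1.3]
opening: 0.0135
grip_force: 30.0
```

```bash
python3 -m jog '[0,0,0,0,0,0,200, 0,0,0,0,0,0,150, 0,0,0,0,0,0,100, 0,0,0,0,0,0,100, 0,0,0,0,0,0,100, 0,0,0,0,0,-0.1,100, 0,0,0,0,0,-0.3,100, 0,0,0,0,0,-0.55,100, 0,0,0,0,0,-0.8,100, 0,0,0,0,0,-1,100, 0,0,0,0,0.2,-1,100, 0,0,0,0,0.4,-1,100, 0,0,0,0,0.7,-1,100, 0,0,0,0,1,-1,100]'
python3 -m jog '[0,0,0,0,0.25,-0.05,100, 0,0,0,0.1,0.5,-0.05,100, 0,0,0,0.2,0.75,-0.05,100, 0,0,0,0.3,1,-0.05,100]'
python3 -m jog '[0,0,0,0,0.25,0,100, 0,0,-0.02,0.1,0.5,0,100, 0,0,-0.035,0.2,0.75,0,100, 0,0,-0.035,0.3,1,0,100, 0,0,-0.035,0.3,1,0,100, 0,0,-0.035,0.3,1,0,100]'
python3 look.py; python3 -c "
from h import *
for n in('scene','side'):
    p=arm.get_image(n);c=cloud_img(p)
    for k in('red','yellow'):
        d=boxz(c,hues(p)[k],.04,.1,(.38,.6),(.2,.55));print(k,len(d),rect(d),d[:,2].max())
print(to(.553,-.1045,.0675,3.2))"
```

```text
time: 53.48
ee_pos: [0.4749, 0.2159, 0.2059]
ee_rot: [-3.14, 0.088, -0.003]
ft_force: [0.3, -0.1, 0.2]
opening: 0.053
grip_force: 0.0
time: 53.82
ee_pos: [0.5114, 0.0625, 0.2135]
ee_rot: [3.14, -0.091, 0.002]
ft_force: [0.8, 0.2, 1.0]
opening: 0.0533
grip_force: 0.0
time: 54.32
ee_pos: [0.5482, -0.0905, 0.2128]
ee_rot: [3.14, 0.075, 0.001]
ft_force: [-0.4, 0.6, -0.4]
opening: 0.0529
grip_force: 0.0
scene red 0
scene yellow 0
scene blue 51 [ 0.5685 -0.1027] [29.2 13.2] 1.4
panel top 501 (array([ 0.4762, -0.0303]), array([295. ,  15.8]), -86.3)
side red 0
side yellow 0
side blue 80 [ 0.5536 -0.1063] [55.8 12.3] 5.1
panel top 473 (array([ 0.5556, -0.0184]), array([311.7, 172.1]), -87.0)
red 72 (array([0.4878, 0.4329]), array([54.2, 12.3]), -2.0) 0.08306210856784446
yellow 109 (array([0.4809, 0.356 ]), array([59.3, 14.8]), -3.9) 0.08450780400443025
red 82 (array([0.4856, 0.4333]), array([54.9, 18.6]), -0.5) 0.0843103051600188
yellow 87 (array([0.4784, 0.355 ]), array([50.9, 17.4]), 4.3) 0.0829581102090916
(array([0.037, 0.122, 0.969]), np.float64(-0.0008))
```

```bash
python3 -m jog '[0,0,0,0.037,0.11,0,100, 0,0,0,0.037,0.11,0.2,100, 0,0,0,0.037,0.11,0.4,100, 0,0,0,0.037,0.11,0.5,100, 0,0,0,0.037,0.11,0.5,100, 0,0,0,0.037,0.11,0.5,100]'
python3 -c "
from h import *
print(to(.553,-.1045,.0675,3.2))"
python3 -m jog '[0,0,0,0,0,0.12,100, 0,0,0,0,0,0.25,100, 0,0,0,0,0,0.35,100, 0,0,0,0,0,0.42,100, 0,0,0,0,0,0.46,100, 0,0,0,0,0,0.465,100, 0,0,0,0,0,0.465,255, 0,0,0,0,0,0.465,255, 0,0,0,0,0,0.465,255, 0,0,0,0,0,0.465,255, 0,0,0,0,0,0.465,255, 0,0,0,0,0,0.465,255, 0,0,0,0,0,0.465,255, 0,0,0,0,0,0.465,255]'
```

```text
time: 55.02
ee_pos: [0.5538, -0.104, 0.1375]
ee_rot: [-3.14, -0.083, 0.002]
ft_force: [0.9, 0.5, -0.5]
opening: 0.0528
grip_force: 0.0
(array([-0.005,  0.004,  0.467]), np.float64(-0.0009))
time: 56.18
ee_pos: [0.5535, -0.1039, 0.068]
ee_rot: [-3.14, -0.081, 0.001]
ft_force: [0.5, 1.4, 0.2]
opening: 0.0139
grip_force: 29.9
```

```bash
python3 -m jog '[0,0,0,0,0,-0.05,255, 0,0,0,0,0,-0.2,255, 0,0,0,0,0,-0.4,255, 0,0,0,0,0,-0.6,255, 0,0,0,0,0,-0.8,255, 0,0,0,0,0,-0.95,255, 0,0,0,0,0,-1,255]'
python3 -m jog '[0,0,0,0,-0.2,0,255, 0,0,0,0,-0.4,0,255, 0,0,0.01,-0.05,-0.6,0,255, 0,0,0.02,-0.1,-0.8,0,255, 0,0,0.035,-0.25,-1,0,255]'
python3 -m jog '[0,0,0,0,-0.2,0,255, 0,0,0,0,-0.4,0,255, 0,0,0,-0.05,-0.6,0,255, 0,0,0,-0.1,-0.8,0,255, 0,0,0,-0.2,-0.95,0,255, 0,0,0,-0.25,-1,0,255, 0,0,0,-0.25,-1,0,255, 0,0,0,-0.25,-1,0,255]'
python3 -c "
from h import *
print(to(.477,.280,.055,-3))"
```

```text
time: 56.77
ee_pos: [0.5554, -0.1049, 0.2219]
ee_rot: [3.138, 0.082, 0.009]
ft_force: [1.0, 0.0, -4.4]
opening: 0.0133
grip_force: 29.9
time: 57.18
ee_pos: [0.5103, 0.0445, 0.2172]
ee_rot: [-3.14, 0.095, -0.004]
ft_force: [0.6, 1.0, -4.5]
opening: 0.0136
grip_force: 30.0
time: 57.85
ee_pos: [0.479, 0.1953, 0.2173]
ee_rot: [3.139, -0.089, -0.003]
ft_force: [-0.5, 0.4, -5.1]
opening: 0.0139
grip_force: 30.0
(array([-0.043, -0.565,  1.081]), np.float64(-0.0013))
```

```bash
python3 -m jog '[0,0,0,-0.02,-0.2,0,255, 0,0,0,-0.04,-0.4,0,255, 0,0,0,-0.043,-0.565,0,255, 0,0,0,-0.043,-0.565,0.1,255, 0,0,0,-0.043,-0.565,0.3,255, 0,0,0,-0.043,-0.565,0.5,255, 0,0,0,-0.043,-0.565,0.65,255, 0,0,0,-0.043,-0.565,0.75,255, 0,0,0,-0.043,-0.565,0.75,255, 0,0,0,-0.043,-0.565,0.75,255]'
python3 -m jog '[0,0,0,0,0,0.05,255, 0,0,0,0,0,0.1,255, 0,0,0,0,0,0.15,255, 0,0,0,0,0,0.2,255, 0,0,0,0,0,0.24,255, 0,0,0,0,0,0.27,255, 0,0,0,0,0,0.3,255, 0,0,0,0,0,0.32,255, 0,0,0,0,0,0.33,255, 0,0,0,0,0,0.335,255, 0,0,0,0,0,0.335,255]'
```

```text
time: 58.68
ee_pos: [0.4789, 0.2791, 0.1048]
ee_rot: [3.139, -0.094, -0.003]
ft_force: [0.9, -0.4, -5.4]
opening: 0.0139
grip_force: 30.0
time: 59.6
ee_pos: [0.4782, 0.2806, 0.0559]
ee_rot: [3.14, -0.091, -0.0]
ft_force: [-1.4, -0.7, -2.5]
opening: 0.0138
grip_force: 30.0
```

```bash
python3 -m jog '[0,0,0,0,0,0,200, 0,0,0,0,0,0,150, 0,0,0,0,0,0,100, 0,0,0,0,0,0,100, 0,0,0,0,0,0,100, 0,0,0,0,0,-0.1,100, 0,0,0,0,0,-0.3,100, 0,0,0,0,0,-0.55,100, 0,0,0,0,0,-0.8,100, 0,0,0,0,0,-1,150, 0,0,0,-0.05,0.2,-1,255, 0,0,0,-0.1,0.4,-1,255, 0,0,0,-0.15,0.7,-1,255, 0,0,0,-0.2,1,-1,255]'
python3 -m jog '[0,0,0,0,0.25,0,255, 0,0,-0.02,0,0.5,0,255, 0,0,-0.036,0,0.75,0,255, 0,0,-0.036,-0.05,1,0,255, 0,0,-0.036,-0.05,1,0,255, 0,0,-0.036,-0.05,1,0,255]'
python3 - <<'E'
from h import *
for n in('scene','side'):
    p=arm.get_image(n);c=cloud_img(p)
    if n=="scene": cv2.imwrite("pics/scene6.png",p["image"])
    for k in('red','yellow','blue'):
        d=boxz(c,hues(p)[k],.068,.1,(.38,.6),(.2,.55));print(k,len(d),rect(d) if len(d)>4 else "")
print(to(.430,-.033,.073,3.5))
E
```

```text
time: 60.77
ee_pos: [0.441, 0.1395, 0.2059]
ee_rot: [3.14, -0.087, 0.003]
ft_force: [1.3, -0.8, 0.3]
opening: 0.0272
grip_force: 0.0
time: 61.27
ee_pos: [0.4251, -0.0108, 0.2056]
ee_rot: [-3.14, -0.078, -0.001]
ft_force: [0.0, 0.5, 0.4]
opening: 0.0006
grip_force: 0.0
red 69 (array([0.4875, 0.4319]), array([58.3, 11.8]), -3.4)
yellow 97 (array([0.4822, 0.3558]), array([57.8, 15.4]), -5.7)
blue 84 (array([0.4778, 0.2763]), array([57.5, 14.4]), -7.5)
red 72 (array([0.4861, 0.4306]), array([55.5, 17.8]), 0.8)
yellow 76 (array([0.4797, 0.3545]), array([51.2, 16. ]), -0.3)
blue 83 (array([0.4764, 0.2762]), array([54.4, 16.6]), -2.4)
(array([0.023, 0.165, 0.883]), np.float64(-0.0021))
```

View pics/scene6.png

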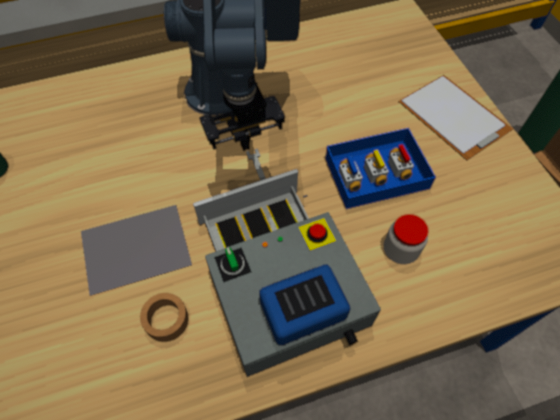

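All three valves stand in the bin at about (350,172), (377,166) and (401,160). The tray is empty and out. Now the final push.

```bash
python3 -m jog '[0,0,-0.002,0.02,0.165,0.2,255, 0,0,-0.002,0.02,0.165,0.4,255, 0,0,-0.002,0.02,0.165,0.6,255, 0,0,-0.002,0.02,0.165,0.8,255, 0,0,-0.002,0.02,0.165,0.88,255, 0,0,-0.002,0.02,0.165,0.88,255, 0,0,-0.002,0.02,0.165,0.88,255]'
python3 -m jog '[0,0,0,0.02,0,0,255, 0,0,0,0.04,0,0,255, 0,0,0,0.06,0,0,255, 0,0,0,0.08,0,0,255, 0,0,0,0.1,0,0,255, 0,0,0,0.12,0,0,255, 0,0,0,0.14,0,0,255, 0,0,0,0.16,0,0,255, 0,0,0,0.18,0,0,255, 0,0,0,0.2,0,0,255, 0,0,0,0.22,0,0,255, 0,0,0,0.24,0,0,255, 0,0,0,0.26,0,0,255, 0,0,0,0.28,0,0,255]'
python3 -m jog '[0,0,0,0.03,0,0,255, 0,0,0,0.06,0,0,255, 0,0,0,0.1,0,0,255, 0,0,0,0.14,0,0,255, 0,0,0,0.18,0,0,255, 0,0,0,0.22,0,0,255, 0,0,0,0.26,0,0,255, 0,0,0,0.3,0,0,255, 0,0,0,0.34,0,0,255, 0,0,0,0.38,0,0,255, 0,0,0,0.42,0,0,255, 0,0,0,0.46,0,0,255, 0,0,0,0.5,0,0,255, 0,0,0,0.54,0,0,255, 0,0,0,0.58,0,0,255, 0,0,0,0.62,0,0,255, 0,0,0,0.66,0,0,255, 0,0,0,0.7,0,0,255, 0,0,0,0.72,0,0,255, 0,0,0,0.74,0,0,255]'
```

```text
time: 61.95
ee_pos: [0.4295, -0.032, 0.0729]
ee_rot: [-3.139, -0.101, 0.003]
ft_force: [0.6, 0.4, -0.9]
opening: 0.0007
grip_force: 0.0
time: 63.12
ee_pos: [0.4681, -0.0305, 0.073]
ee_rot: [-3.139, -0.097, 0.012]
ft_force: [-6.9, -2.5, 2.6]
opening: 0.0005
grip_force: 3.0
time: 64.78
ee_pos: [0.5779, -0.0235, 0.0727]
ee_rot: [-3.138, -0.097, 0.016]
ft_force: [-7.6, -1.2, 5.0]
opening: 0.0004
grip_force: 3.7
```

```bash
python3 -m jog '[0,0,0,0.02,0,0,255, 0,0,0,0.04,0,0,255, 0,0,0,0.06,0,0,255, 0,0,0,0.08,0,0,255, 0,0,0,0.1,0,0,255, 0,0,0,0.12,0,0,255, 0,0,0,0.14,0,0,255, 0,0,0,0.16,0,0,255, 0,0,0,0.175,0,0,255, 0,0,0,0.19,0,0,255, 0,0,0,0.2,0,0,255, 0,0,0,0.21,0,0,255, 0,0,0,0.22,0,0,255, 0,0,0,0.23,0,0,255, 0,0,0,0.23,0,0,255]'
python3 -m jog '[0,0,0,-0.02,0,0,255, 0,0,0,-0.05,0,0,255, 0,0,0,-0.1,0,0,255, 0,0,0,-0.2,0,0,255, 0,0,0,-0.3,0,0,255, 0,0,0,-0.35,0,-0.2,255, 0,0,0,-0.35,0,-0.4,255, 0,0,0,-0.35,0,-0.6,255, 0,0,0,-0.35,0,-0.8,255, 0,0,0,-0.35,0,-1,255, 0,0,0,-0.35,0,-1,255, 0,0,0,-0.35,0,-1,255, 0,0,0,-0.35,0,-1,255]'
python3 - <<'E'
from h import *
for n in("scene","side"):
    p=arm.get_image(n);c=cloud_img(p);H=hues(p)
    if n=="side": cv2.imwrite("pics/side7.png",p["image"])
    d=boxz(c,np.ones(p["depth"].shape,bool),.098,.111,(.4,.64),(-.25,.25)); print("panel top",len(d),rect(d) if len(d)>4 else "")
    for k in('red','yellow','blue'):
        d=boxz(c,H[k],.068,.1,(.38,.6),(.2,.55));print(k,len(d),rect(d) if len(d)>4 else "")
    b=boxz(c,H["red"],.125,.16,(.55,.8),(0,.2)); print("btn z",np.median(b[:,2]) if len(b) else "")
E
```

```text
time: 66.03
ee_pos: [0.6086, -0.0214, 0.0722]
ee_rot: [-3.138, -0.098, 0.029]
ft_force: [-12.0, -2.0, 6.5]
opening: 0.0004
grip_force: 6.5
time: 67.12
ee_pos: [0.5643, -0.0254, 0.2232]
ee_rot: [3.14, 0.096, 0.001]
ft_force: [0.3, 0.1, -0.1]
opening: 0.0004
grip_force: 0.0
panel top 270 (array([ 0.6222, -0.0204]), array([293.4,  10.7]), -86.3)
red 70 (array([0.4868, 0.4328]), array([56.1, 12. ]), -0.9)
yellow 95 (array([0.4816, 0.356 ]), array([56.2, 14.3]), -1.8)
blue 84 (array([0.476, 0.276]), array([58.1, 15.2]), -6.0)
btn z 0.14096793697996557
panel top 430 (array([ 0.6266, -0.0128]), array([311.9,  23.5]), -87.8)
red 70 (array([0.4859, 0.4319]), array([55., 15.]), -4.4)
yellow 79 (array([0.4782, 0.3548]), array([50.9, 14. ]), -1.9)
blue 89 (array([0.4794, 0.2761]), array([57.6, 17.3]), -2.3)
btn z
```

View pics/side7.png

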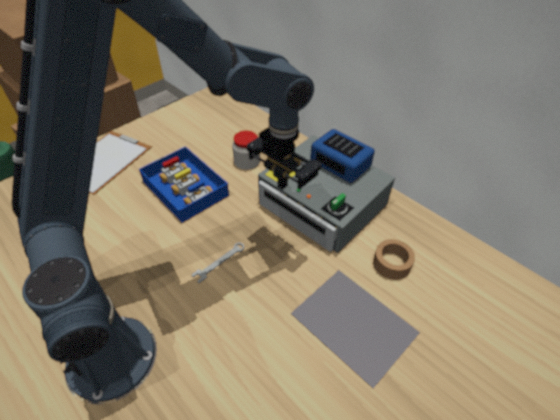

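The tray is home. The valves stand in the bin at about (172,163), (182,175) and (194,188), the bystanders are where they were, and the arm is clear.

```bash
python3 -c "
from workcell import arm
print(arm.close_job())"
```

```text
the job is handed in; nothing more can be done
None
```

I handed the job in at about 67 s: all three valves went through the marking station and now stand handle up in the blue bin, the empty tray is home, and the tub, tape and spanner look unmoved in the last picture; the hand-in gave no verdict.

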